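Put a truffle box away in the roll-top case

TASK

Put the cream-coloured truffle box away in the roll-top case: raise the slatted shutter, which has a brass pull lip, until it stays fully open by itself, set the cream box down gently and upright on the floor inside the case (do not drop or fling it), and then bring the shutter down again until it is fully shut. Leave the dark and the burgundy box where they are.

Things in the scene. Friction and masses are not known exactly. Their poses are not given: they have to be found in the camera images.
- case: Fixed roll-top case of dark wood (sizes in mm): 303 deep (x), 250 wide (y), 226 high. Origin: on the counter, mid-width, right below the shutter's axis (60 up); x runs from front to back, z up. Front sill: x = -135 to -123, 147 high. Inside, between the cheeks (y = -110 to 110), a flat floor 80 up, from x = -123 to 125. D-shaped cheeks, rims of radius 166 about the axis; rear hood of radius 138.
- shutter (a joint): Shutter of ten pale slats, outer radius 154 about the axis. 0 = shut, 1.396 rad = open stop (it goes up and back over the top). Shut, slats cover 36 to 116 deg above the front horizontal; open, their front edge is at case x = +66, 195 up. Below about 0.5 rad it slides shut by itself, above 0.75 it runs to the open stop by itself slowly; between, it may hang. Moving it by the lip takes 3 to 6 N.
- lip (a point): Middle of the brass pull lip's outer edge, a bead 10 thick, 176 from the shutter's axis. The lip is a straight flat 7 thick, 180 long along the case's y, standing out 27 radially from the lowest slat; it lies 41 deg above the front horizontal when shut, 121 deg when open (over the top, towards the back). Can be pushed from either side.
- cream_box_mid (a point): Centre of the cream card box of truffles, closed, 65 (x) x 93 (y) x 43 high, 0.15 kg, sides narrowing a little downward; z up. Loose, on the counter to the left of the case.
- dark_box_mid (a point): Centre of the dark brown card box, 71 (x) x 113 (y) x 51 high. Loose, on the counter; to be left alone.
- burgundy_box_mid (a point): Centre of the burgundy card box, 67 (x) x 93 (y) x 46 high. Loose, on the counter; to be left alone.
- case_floor (a point): A point on the floor inside the case, 35 in front of the shutter's axis, mid-width: below the middle of the opening, which is reached from above between the sill and the open shutter's front edge.

How it is judged:
By the outcome, as a careful person would: the job done as asked, in the order asked, and still so for the second after the job is handed in, with the robot touching nothing.
It also fails if it takes over 72 s, if anything falls off the work surface, if the arm or the gripper's body presses on something with over 40 N, if the wrist force passes 120 N, or if a joint passes its speed limit or range.

ROBOT

A 6-joint arm with a two-finger parallel gripper is mounted at the origin on a cart in front of the work surface, level with it; the furniture and walls round the work are solid. World frame = base frame: x ahead of the robot, y to its left, z up, the work surface at z = 0. Lengths are in m, angles in rad, forces in N, time in s.
With the tool pointing down it reaches from about 0.375 to 0.9 m from the base axis. Payload 3.1 kg.
Tool frame: the origin (TCP) lies at the very end of the fingers, on their centre line; the grasp point (between the pads) lies 19 mm behind it; z points along the fingers, y is the direction in which the jaws open and shut (so a half turn about z gives the same grasp; the last joint's range is limited). The gripper opens to 87 mm and grips with 3 to 60 N. Pads are 19 mm wide; open, the fingers measure 117 mm over their backs; the gripper's body (75 mm by 190 mm) begins 51 mm behind the grasp point.
Start: joints at [1.107, 0.527, 1.433, -0, 1.181, -0.178], TCP at [0.176, 0.6, 0.193] pointing down, gripper open.
Joint ranges: [-3.08, 3.08], [-0.75, 2.2], [0.22, 2.44], [-1.43, 4.57], [0, 2.65], [-2.85, 2.85]. Speed limits (rad/s): [2.79, 2.79, 3.14, 3.14, 3.14, 3.14].

INTERFACE

Orientations are given as a unit quaternion [x, y, z, w].
In Python, from rig import robot, optics gives the robot as it stands.
- The arm moves only by the shell command python3 -m inch 'ROWS' [FORCE]. ROWS is JSON, a list of rows, each an object of numbers: "ax", "ay", "az": the turn, a rotation vector about the tool's x, y, z in rad; "dx", "dy", "dz": the shift along the tool's x, y, z in mm; "gripper": the opening in per cent of the stroke, from 0 (shut) to 100 (fully open). In form: [{"ax": .., "ay": .., "az": .., "dx": .., "dy": .., "dz": .., "gripper": ..}, ...]. A call has 1 to 8 rows; each row shifts and turns the commanded pose from where the row before left it, along the tool's axes as they then stand; what a row does not reach is not made up. A row lasts 1/10 s, in which the tool goes at most 50 mm and 8.59 degrees, less where a joint would pass 70% of its speed; a pose out of reach is approached as far as the arm can. A call with a gripper value outside its range is refused whole. The fingers move at their own pace and stop on an object; FORCE is the grip in N (left out, the last holds). Time passes only in rows, so rows that do not move let the fingers close. It gives the time, the measured TCP pose, the force and the opening at its end, in the units of the state.
- robot.get_obs(): the state, without advancing time (a new reading comes with each control period).
- optics.camera(name): name is "scene" or "top" or "wrist"; returns a dict with "img" (420x560x3 uint8, red, green, blue), "depth" (420x560 float32, m along the optical axis (not along the pixel's ray), 0 where there is no reading), "camera_matrix" (3x3 intrinsics, pixels), "position" and "attitude" of the camera in the world. Camera axes: x right, y up, looking along -z (the intrinsics and any distortion apply to the point x, -y, -z); pixel columns grow to the right and rows downward; lengths in m; the calibration is good to about 2 mm. A picture is of the moment at which its call begins.
- robot.hand_in(): hands the job in, once; it reports no verdict.
The state is a dict: "time": time; "q": joint angles; "joint_velocities": joint speeds; "joint_torque": joint torques, N m; "position": TCP position; "tool_rot": TCP orientation; "ft_force": force on the tool from outside, world axes, zero at the start; "moment": the same for the moment, N m; "grip_width": finger opening in m.
Only numpy, scipy, OpenCV 4.12 (cv2) and the standard library are available. Lean on these libraries where they do the work, as an engineer would, in place of code of your own. Each camera call takes 0.05 s, during which the arm holds its last target.

## Working session

There is one attempt and no reset: what is moved stays moved. The work goes in short steps, Python scripts to look and compute and a shell command to move; the robot and the scene stay as the last step left them, time stands still between calls to the robot, and variables do not carry over. Pictures are saved under pics/ and viewed, and the job is handed in when it is done.

```bash
ls; mkdir -p pics; cat > h.py <<'E'
import numpy as np, cv2
from rig import robot, optics
from scipy.spatial.transform import Rotation as R
def snap(name,fn):
    c=optics.camera(name); cv2.imwrite('pics/'+fn,c['img'][:,:,::-1]); np.savez('pics/'+fn+'.npz',**{k:np.array(v) for k,v in c.items()}); return c
def load(fn): return dict(np.load('pics/'+fn+'.npz'))
def Rm(c):
    a=np.array(c['attitude'],float)
    return a if a.shape==(3,3) else R.from_quat(a).as_matrix()
def pts(c,u,v,d=None):
    K=np.array(c['camera_matrix']); u=np.asarray(u);v=np.asarray(v)
    if d is None: d=c['depth'][v,u]
    p=np.stack([(u-K[0,2])/K[0,0]*d,-(v-K[1,2])/K[1,1]*d,-d],-1)
    return p@Rm(c).T+np.array(c['position'])
E
python3 - <<'E'
from h import *
print(robot.get_obs())
for n in ['scene','top','wrist']:
    c=snap(n,n+'0.png'); print(n,c['position'],c['attitude'],c['camera_matrix'],[k for k in c])
E
```

```text
pics
{'time': 0.0, 'q': array([ 1.10652448e+00,  5.28452866e-01,  1.43388975e+00, -1.84166591e-06,
        1.18141278e+00, -1.78493229e-01]), 'joint_velocities': array([-0.00112891,  0.00129048, -0.00181512, -0.00149335, -0.00070393,
       -0.00095525]), 'joint_torque': array([ 1.09496097e-03, -4.40046501e+01, -1.76591116e+01,  6.33851672e-02,
        5.82985603e-02, -1.61246617e-04]), 'position': array([0.17579719, 0.5989392 , 0.19198388]), 'tool_rot': array([ 1.42403138e-01,  9.89808152e-01, -1.02627301e-03, -3.40773927e-04]), 'ft_force': array([ 0.75067703,  0.85222158, -0.28805285]), 'moment': array([ 0.05748822, -0.00104466,  0.02499152]), 'grip_width': 0.08702378157995547}
scene [0.3991764  0.81061737 0.60626684] [-0.02367348  0.48016692  0.87544203 -0.04980505] [[417.96237203   0.         280.87612351]
 [  0.         417.96237203 210.82196538]
 [  0.           0.           1.        ]] ['img', 'depth', 'camera_matrix', 'position', 'attitude']
top [-0.05116809 -0.12071866  0.8610551 ] [ 0.26560599 -0.17762495 -0.54322465  0.77640828] [[535.08868826   0.         284.32464931]
 [  0.         535.08868826 200.79584392]
 [  0.           0.           1.        ]] ['img', 'depth', 'camera_matrix', 'position', 'attitude']
wrist [0.11094955 0.61880938 0.38289231] [-0.10104417 -0.07520135  0.59461761  0.79408106] [[366.52569314   0.         287.36402735]
 [  0.         366.52569314 208.22663443]
 [  0.           0.           1.        ]] ['img', 'depth', 'camera_matrix', 'position', 'attitude']
```

View pics/scene0.png

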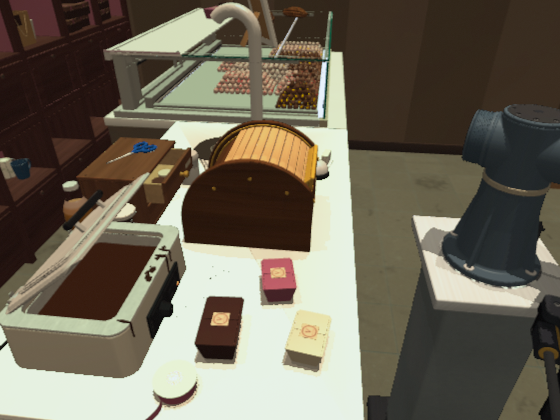

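View pics/top0.png

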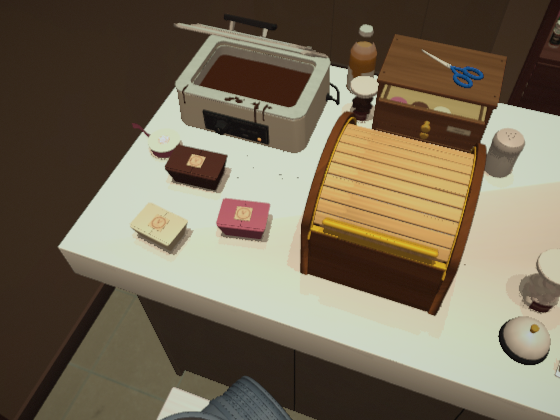

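View pics/wrist0.png

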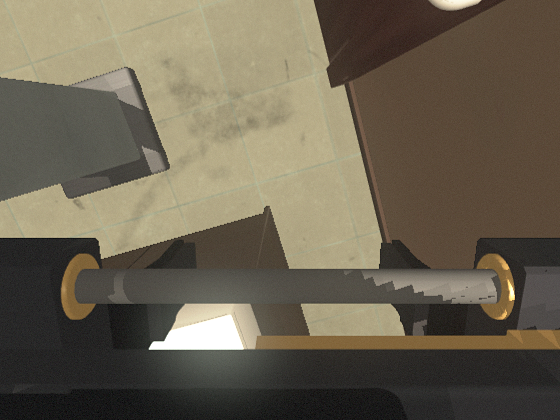

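The scene view shows the cream box at about (309,337), burgundy at (279,279) and dark at (220,325), with the case at (250,185). In the top view cream is at (160,226), the case is right of centre and the brass lip runs from (312,228) to (435,258). Next I'll measure them.

```bash
python3 - <<'E'
from h import *
def P(c,m):
    v,u=np.nonzero(m&(c['depth']>0)); return pts(c,u,v),u,v
for fn in ['top0.png','scene0.png']:
    c=load(fn); hsv=cv2.cvtColor(c['img'],cv2.COLOR_RGB2HSV); H,S,V=[hsv[...,i].astype(int) for i in range(3)]
    vv,uu=np.mgrid[0:420,0:560]; p=pts(c,uu,vv); 
    print(fn,'counter z',np.median(p[...,2][(abs(p[...,2])<.02)&(c['depth']>0)]))
    ok=c['depth']>0
    # boxes: by height region, seeds
    seeds={'top0.png':{'cream':(160,226),'burg':(244,215),'dark':(197,165)},'scene0.png':{'cream':(309,335),'burg':(278,275),'dark':(220,322)}}[fn]
    for n,(u,v) in seeds.items():
        s=p[v,u]; 
        m=ok&(abs(p[...,2]-s[2])<.006)&(np.hypot(p[...,0]-s[0],p[...,1]-s[1])<.1)
        k,l=cv2.connectedComponents(m.astype(np.uint8)); m=l==l[v,u]
        q=p[m]; r=cv2.minAreaRect((q[:,:2]*1000).astype(np.float32)); print(n,m.sum(),'z',np.median(q[:,2]),r)
    # yellow brass lip
    m=ok&(H>20)&(H<32)&(S>180)&(V>90)&(p[...,2]>.1)&(p[...,2]<.3)
    k,l,st,_=cv2.connectedComponentsWithStats(m.astype(np.uint8)); i=1+np.argmax(st[1:,4]); q=p[l==i]
    print('lip',st[i],q.mean(0),q.min(0),q.max(0))
E
```

```text
top0.png counter z 5.9229092594592636e-05
cream 1402 z 0.04217900131384278 ((402.5600280761719, 309.87664794921875), (94.3917007446289, 65.59761047363281), 81.72355651855469)
burg 1427 z 0.0453951583374721 ((473.7401123046875, 167.07989501953125), (70.0826187133789, 92.57160949707031), 11.841686248779297)
dark 1416 z 0.05028446266613534 ((558.6611938476562, 306.7646484375), (73.09556579589844, 114.67523193359375), 4.103494644165039)
lip [323 218 115  38 733] [ 0.4186571  -0.09281425  0.17790826] [ 0.4119202  -0.180256    0.16695282] [ 0.4322767  -0.00196187  0.18283669]
scene0.png counter z -0.00033025136829500923
cream 1587 z 0.0419722207506662 ((403.0, 309.5819396972656), (94.60586547851562, 64.80298614501953), 80.88374328613281)
burg 1019 z 0.04500428643459886 ((474.01220703125, 167.03366088867188), (66.6216049194336, 95.61629486083984), 11.344008445739746)
dark 1977 z 0.049856595798590364 ((559.7747192382812, 306.6256103515625), (71.03325653076172, 115.3841323852539), 3.663128137588501)
lip [312 155   4  22  31] [ 0.41730856 -0.05094498  0.17972837] [ 0.41576042 -0.11431845  0.17858128] [ 0.41891862 -0.00283454  0.18140499]
```

```bash
python3 - <<'E'
from h import *
c=load('scene0.png'); vv,uu=np.mgrid[0:420,0:560]; p=pts(c,uu,vv); ok=c['depth']>0
print('left cheek px',p[200,240],p[220,270],p[180,280],p[225,210])
m=ok&(uu>195)&(uu<305)&(vv>195)&(vv<235)&(abs(p[...,1]-p[215,250][1])<.05); q=p[m]
print(np.polyfit(q[:,0],q[:,1],1), q.mean(0))
c=load('top0.png'); p=pts(c,uu,vv); ok=c['depth']>0
hsv=cv2.cvtColor(c['img'],cv2.COLOR_RGB2HSV); H,S,V=[hsv[...,i].astype(int) for i in range(3)]
m=ok&(H>20)&(H<32)&(S>180)&(V>90)&(p[...,2]>.1)&(p[...,2]<.3)
k,l,st,_=cv2.connectedComponentsWithStats(m.astype(np.uint8)); i=1+np.argmax(st[1:,4]); q=p[l==i]
print('lip fit x(y)',np.polyfit(q[:,1],q[:,0],1))
# front sill plane
for u,v in [(330,265),(360,272),(400,282),(345,280),(385,285)]: print('front',u,v,p[v,u])
# front edge of counter
f=ok&(vv>255)&(vv<290)&(uu>325)&(uu<415)&(p[...,2]>.03)&(p[...,2]<.14)&(p[...,0]<.45)
q=p[f]; A=np.c_[q[:,1],np.ones(len(q))]; s=np.linalg.lstsq(A,q[:,0],rcond=None); print(s[0],len(q),'res',np.std(A@s[0]-q[:,0]))
# shutter cylinder
f=ok&(uu>345)&(uu<460)&(vv>130)&(vv<250)&(p[...,2]>.12)
q=p[f]
from scipy.optimize import least_squares
def res(t):
    x0,y,zc,r=t
    n=np.array([np.cos(y),np.sin(y)])
    return np.hypot(q[:,:2]@n-x0,q[:,2]-zc)-r
s=least_squares(res,[.55,0,.06,.154],loss='soft_l1',f_scale=.002); print('cyl',s.x,len(q))
# top points: cheek rims
for y in np.arange(-.24,.06,.01):
    f=ok&(abs(p[...,1]-y)<.003)&(p[...,2]>.05)&(p[...,0]>.38)&(p[...,0]<.65); 
    if f.sum(): print(round(y,2),p[f][:,2].max().round(4),end='; ')
E
```

```text
left cheek px [0.57291037 0.03366483 0.12929666] [0.50644654 0.03361269 0.08142022] [0.48451582 0.03150668 0.18399307] [0.64708983 0.03322925 0.05596993]
[-0.00507214  0.03544109] [0.55268032 0.03263782 0.09018154]
lip fit x(y) [0.00486498 0.41910863]
front 330 265 [ 0.4155608  -0.02150519  0.05596555]
front 360 272 [ 0.41764265 -0.07412569  0.05966618]
front 400 282 [ 0.41717291 -0.14216947  0.06768978]
front 345 280 [ 0.41586584 -0.05122294  0.02057357]
front 385 285 [ 0.41480795 -0.12007266  0.04745905]
[0.00388633 0.41625129] 2395 res 0.0008075455320368022
cyl [ 0.55218433 -0.00411235  0.05254276  0.16070356] 12602
-0.21 0.2293; -0.2 0.2264; -0.19 0.2162; -0.18 0.2158; -0.17 0.2161; -0.16 0.2152; -0.15 0.2152; -0.14 0.2167; -0.13 0.2158; -0.12 0.2156; -0.11 0.2159; -0.1 0.2153; -0.09 0.2168; -0.08 0.2166; -0.07 0.2158; -0.06 0.2167; -0.05 0.2159; -0.04 0.2158; -0.03 0.2161; -0.02 0.2161; -0.01 0.2166; 0.0 0.2163; 0.01 0.2159; 0.02 0.2274; 0.03 0.2278;
```

```bash
python3 -m inch '[{"dx":-35,"dy":-21,"dz":-25,"gripper":0},{"dx":-35,"dy":-21,"dz":-25,"gripper":0},{"dx":-40,"dy":-24,"dz":-16,"gripper":0},{"dx":-40,"dy":-24,"dz":-16,"gripper":0},{"dx":-40,"dy":-24,"dz":-16,"gripper":0},{"dx":-40,"dy":-24,"dz":-16,"gripper":0},{"dx":-40,"dy":-24,"dz":-7,"gripper":0},{"dx":-40,"dy":-24,"dz":-7,"gripper":0}]' 20
python3 -c "
from h import *
print(robot.get_obs()['q'])"
python3 -m inch '[{"dx":-37,"dy":-24},{"dx":-10,"dy":-48},{"dx":-10,"dy":-48},{"dx":-10,"dy":-48},{"dx":-10,"dy":-48},{"dx":-10,"dy":-48},{"dx":-10,"dy":-48},{"dx":-10,"dy":-48}]'
python3 -c "
from h import *
print(robot.get_obs()['q'])"
```

```text
[ 1.10649312e+00  5.28240901e-01  1.43360056e+00  1.53904940e-05
  1.18139996e+00 -1.78491479e-01]
[ 1.10649312e+00  5.28240901e-01  1.43360056e+00  1.53904940e-05
  1.18139996e+00 -1.78491479e-01]invalid input
invalid input
```

```bash
python3 -m inch '[{"ax":0,"ay":0,"az":0,"dx":-35,"dy":-21,"dz":-25,"gripper":0},{"ax":0,"ay":0,"az":0,"dx":-35,"dy":-21,"dz":-25,"gripper":0},{"ax":0,"ay":0,"az":0,"dx":-40,"dy":-24,"dz":-16,"gripper":0},{"ax":0,"ay":0,"az":0,"dx":-40,"dy":-24,"dz":-16,"gripper":0},{"ax":0,"ay":0,"az":0,"dx":-40,"dy":-24,"dz":-16,"gripper":0},{"ax":0,"ay":0,"az":0,"dx":-40,"dy":-24,"dz":-16,"gripper":0},{"ax":0,"ay":0,"az":0,"dx":-40,"dy":-24,"dz":-7,"gripper":0},{"ax":0,"ay":0,"az":0,"dx":-40,"dy":-24,"dz":-7,"gripper":0}]' 20
python3 -c "
from h import *
print(robot.get_obs()['q'])"
```

```text
time: 0.95
position: [0.4221, 0.3322, 0.3215]
tool_rot: [0.142, 0.99, 0.0, 0.0]
ft_force: [0.9, 0.2, -0.9]
grip_width: 0.0311
[ 4.58612332e-01  2.77079094e-01  1.47596721e+00  1.05170779e-04
  1.38794315e+00 -8.26487644e-01]
```

```bash
python3 -m inch '[{"ax":0,"ay":0,"az":0.14,"dx":-14,"dy":-47,"dz":0,"gripper":0},{"ax":0,"ay":0,"az":0.14,"dx":-8,"dy":-48,"dz":0,"gripper":0},{"ax":0,"ay":0,"az":0.14,"dx":-2,"dy":-49,"dz":0,"gripper":0},{"ax":0,"ay":0,"az":0.14,"dx":6,"dy":-49,"dz":0,"gripper":0},{"ax":0,"ay":0,"az":0.14,"dx":14,"dy":-47,"dz":0,"gripper":0},{"ax":0,"ay":0,"az":0.14,"dx":20,"dy":-45,"dz":0,"gripper":0},{"ax":0,"ay":0,"az":0.14,"dx":26,"dy":-42,"dz":0,"gripper":0},{"ax":0,"ay":0,"az":0.14,"dx":32,"dy":-38,"dz":0,"gripper":0}]' 20
python3 -c "
from h import *
o=robot.get_obs();print(o['q']); print(R.from_quat(o['tool_rot']).as_matrix().round(3))"
```

```text
time: 1.75
position: [0.1657, 0.1536, 0.3204]
tool_rot: [0.64, 0.769, -0.0, -0.0]
ft_force: [0.8, 0.9, -0.5]
grip_width: 0.0001
[ 2.33651086e-01 -2.89459927e-01  2.04003145e+00  8.63032964e-05
  1.39206053e+00  5.14250888e-02]
[[-0.181  0.983 -0.001]
 [ 0.983  0.181 -0.   ]
 [ 0.    -0.001 -1.   ]]
```

```bash
cat > kin.py <<'E'
from h import *
from scipy.optimize import least_squares
D=[([1.10652,.52845,1.43389,0,1.18141],[.17580,.59894,.19198]),([.458612,.277079,1.475967,0,1.387943],[.4221,.3322,.3215]),([.233651,-.28946,2.040031,0,1.39206],[.1657,.1536,.3204])]
def fk(t,q):
    L1,L2,h,d,L3,c=t; q1,q2,q3,q4,q5=q[:5]; a=q2+q3; b=a+q5
    rho=c+L1*np.sin(q2)+L2*np.sin(a)+L3*np.sin(b); z=h+L1*np.cos(q2)+L2*np.cos(a)+L3*np.cos(b)
    return np.array([rho*np.cos(q1)-d*np.sin(q1),rho*np.sin(q1)+d*np.cos(q1),z])
def fit():
    f=lambda t:np.concatenate([np.concatenate([fk(t,q)-p for q,p in D])*1000,[t[5]*10]])
    return least_squares(f,[.5,.4,.3,.1,.3,0])
if __name__=='__main__':
    s=fit(); print(s.x,s.fun.round(2))
E
python3 kin.py
```

```text
[5.66917119e-01 3.68357393e-01 7.18554012e+00 1.11023131e-01
 7.34259157e+00 3.78165879e-03] [-0.02  0.01 -0.   -0.01  0.01 -0.02  0.01 -0.04  0.02  0.04]
```

```bash
python3 -m inch '[{"ax":0,"ay":0,"az":0.146,"dx":0,"dy":0,"dz":0,"gripper":0},{"ax":0,"ay":0,"az":0.146,"dx":0,"dy":0,"dz":0,"gripper":0},{"ax":0,"ay":0,"az":0.146,"dx":0,"dy":0,"dz":0,"gripper":0},{"ax":0,"ay":0,"az":0.146,"dx":0,"dy":0,"dz":0,"gripper":0},{"ax":0,"ay":0,"az":0.146,"dx":0,"dy":0,"dz":0,"gripper":0},{"ax":0,"ay":0,"az":0.146,"dx":0,"dy":0,"dz":0,"gripper":0},{"ax":0,"ay":0,"az":0.146,"dx":0,"dy":0,"dz":0,"gripper":0},{"ax":0,"ay":0,"az":0.146,"dx":0,"dy":0,"dz":0,"gripper":0}]'
python3 -m inch '[{"ax":0,"ay":0,"az":0.146,"dx":0,"dy":0,"dz":0,"gripper":0},{"ax":0,"ay":0,"az":0.146,"dx":0,"dy":0,"dz":0,"gripper":0},{"ax":0,"ay":0,"az":0.146,"dx":0,"dy":0,"dz":0,"gripper":0},{"ax":0,"ay":0,"az":0.146,"dx":0,"dy":0,"dz":0,"gripper":0},{"ax":0,"ay":0,"az":0,"dx":0,"dy":0,"dz":0,"gripper":0}]'
python3 -c "
from h import *
o=robot.get_obs();print(o['q'],o['position']); print(R.from_quat(o['tool_rot']).as_matrix().round(3))"
```

```text
time: 2.55
position: [0.1685, 0.1545, 0.3209]
tool_rot: [0.957, 0.29, -0.0, 0.0]
ft_force: [0.5, 0.0, 0.1]
grip_width: 0.0005
time: 3.05
position: [0.1685, 0.1545, 0.3209]
tool_rot: [1.0, 0.006, -0.0, 0.0]
ft_force: [-0.0, 0.1, 0.2]
grip_width: 0.0002
[ 2.35060973e-01 -2.84175994e-01  2.03566834e+00 -1.20887839e-05
  1.39036649e+00  1.79481768e+00] [0.16852484 0.15449441 0.32091868]
[[ 1.     0.011 -0.   ]
 [ 0.011 -1.    -0.   ]
 [-0.     0.    -1.   ]]
```

```bash
python3 -m inch '[{"ax":0,"ay":0,"az":0,"dx":25,"dy":31,"dz":0,"gripper":0},{"ax":0,"ay":0,"az":0,"dx":25,"dy":31,"dz":0,"gripper":0},{"ax":0,"ay":0,"az":0,"dx":25,"dy":31,"dz":0,"gripper":0},{"ax":0,"ay":0,"az":0,"dx":25,"dy":31,"dz":0,"gripper":0},{"ax":0,"ay":0,"az":0,"dx":25,"dy":31,"dz":0,"gripper":0},{"ax":0,"ay":0,"az":0,"dx":25,"dy":31,"dz":0,"gripper":0},{"ax":0,"ay":0,"az":0,"dx":25,"dy":31,"dz":0,"gripper":0},{"ax":0,"ay":0,"az":0,"dx":25,"dy":31,"dz":0,"gripper":0}]'
python3 -m inch '[{"ax":0,"ay":0.117,"az":0,"dx":0,"dy":0,"dz":0,"gripper":0},{"ax":0,"ay":0.117,"az":0,"dx":0,"dy":0,"dz":0,"gripper":0},{"ax":0,"ay":0.117,"az":0,"dx":0,"dy":0,"dz":0,"gripper":0},{"ax":0,"ay":0,"az":0,"dx":0,"dy":0,"dz":0,"gripper":0}]'
python3 -c "
from h import *
o=robot.get_obs();print(o['q'],o['position']); print(R.from_quat(o['tool_rot']).as_matrix().round(3))
import kin
kin.D.append((o['q'],o['position'])); s=kin.fit(); print(s.x,s.fun.round(1))"
```

```text
time: 3.85
position: [0.3722, -0.0927, 0.3209]
tool_rot: [1.0, 0.007, -0.0, -0.0]
ft_force: [0.6, -0.2, 1.2]
grip_width: 0.0008
time: 4.25
position: [0.368, -0.0898, 0.319]
tool_rot: [0.985, 0.004, 0.173, -0.002]
ft_force: [0.2, 0.1, -0.3]
grip_width: 0.0005
[-0.77038862 -0.16656692  2.02361173  0.28161266  1.05149256  0.67956851] [ 0.36803432 -0.0898288   0.3189947 ]
[[ 0.94   0.01   0.341]
 [ 0.008 -1.     0.006]
 [ 0.341 -0.002 -0.94 ]]
[ 0.56575945  0.37480339  0.15589     0.13122724  0.30702411 -0.00873603] [-14.5  16.2   2.4 -18.6  13.4   3.6  -3.2  20.    3.7 -41.3 -44.4  -9.7
  -0.1]
```

```bash
python3 -m inch '[{"ax":0,"ay":0,"az":0,"dx":-8.3,"dy":0,"dz":32.7,"gripper":0},{"ax":0,"ay":0,"az":0,"dx":-8.3,"dy":0,"dz":32.7,"gripper":0},{"ax":0,"ay":0,"az":0,"dx":-8.3,"dy":0,"dz":32.7,"gripper":0},{"ax":0,"ay":0,"az":0,"dx":-8.3,"dy":0,"dz":32.7,"gripper":0},{"ax":0,"ay":0,"az":0,"dx":-8.3,"dy":0,"dz":32.7,"gripper":0},{"ax":0,"ay":0,"az":0,"dx":0,"dy":0,"dz":0,"gripper":0}]'
python3 -c "
from h import *
o=robot.get_obs();print(o['q'],o['position']); print(R.from_quat(o['tool_rot']).as_matrix().round(3))
snap('scene','s1.png');snap('top','t1.png')"
```

```text
time: 4.85
position: [0.388, -0.0894, 0.1496]
tool_rot: [0.985, 0.006, 0.171, -0.005]
ft_force: [-0.2, 1.3, 0.8]
grip_width: 0.0004
[-0.71779952  0.21931561  2.28650409  0.56567775  0.44239032  0.34960532] [ 0.38802972 -0.08939336  0.14964765]
[[ 0.942  0.014  0.336]
 [ 0.01  -1.     0.011]
 [ 0.336 -0.007 -0.942]]
```

View pics/s1.png

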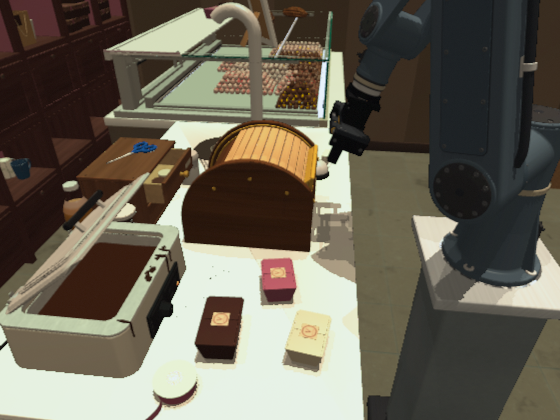

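View pics/t1.png

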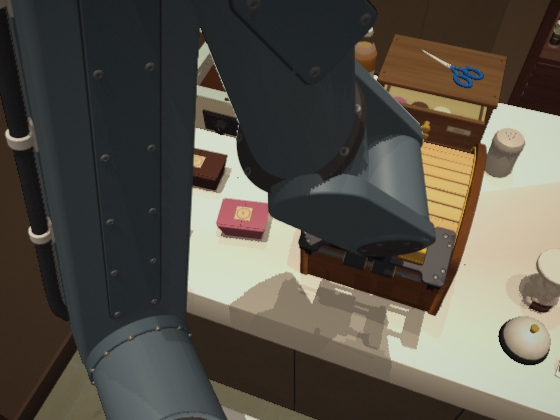

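The tip (scene 327,160) sits just in front of the lip (315,155). Next I'll work out the arc.

```bash
cat > arc.py <<'E'
from h import *
ax=np.array([.551,.060])
def path(seq,side=1,start=None,pen=0.0,deep=.010):
    o=robot.get_obs(); M=R.from_quat(o['tool_rot']).as_matrix(); cur=np.array([o['position'][0],o['position'][2]]); tau=np.arctan2(M[0,2],-M[2,2])
    for al,tt in seq:
        a=np.radians(al); t=np.radians(tt)
        B=ax+.171*np.array([-np.cos(a),np.sin(a)]); n=np.array([np.cos(t),np.sin(t)]); zd=np.array([np.sin(t),-np.cos(t)])
        T=B-side*(.0145-pen)*n+deep*zd
        d=T-cur; xx=np.array([np.cos(tau),np.sin(tau)]); zz=np.array([np.sin(tau),-np.cos(tau)])
        print(al,tt,'TCP',T.round(4),'dx %.1f dz %.1f ay %.3f'%(1000*d@xx,1000*d@zz,t-tau)); cur=T; tau=t
if __name__=='__main__':
    path([(41,20)]+[(a,20) for a in (46,51,56,61,66,71)]+[(a,20-(a-71)) for a in (76,81,86,91)])
E
python3 arc.py
```

```text
41 20 TCP [0.4117 0.1578] dx 22.3 dz 3.2 ay -0.001
46 20 TCP [0.422  0.1687] dx 13.4 dz -6.7 ay 0.000
51 20 TCP [0.4332 0.1785] dx 13.9 dz -5.5 ay 0.000
56 20 TCP [0.4452 0.1874] dx 14.3 dz -4.2 ay 0.000
61 20 TCP [0.4579 0.1952] dx 14.6 dz -3.0 ay 0.000
66 20 TCP [0.4712 0.2019] dx 14.8 dz -1.7 ay 0.000
71 20 TCP [0.4851 0.2073] dx 14.9 dz -0.4 ay 0.000
76 15 TCP [0.4982 0.2125] dx 14.1 dz -0.4 ay -0.087
81 10 TCP [0.5117 0.2165] dx 14.1 dz -0.4 ay -0.087
86 5 TCP [0.5255 0.2194] dx 14.1 dz -0.4 ay -0.087
91 0 TCP [0.5395 0.221 ] dx 14.1 dz -0.4 ay -0.087
```

```bash
python3 -m inch '[{"ax":0,"ay":0,"az":0,"dx":11,"dy":0,"dz":1.6,"gripper":0},{"ax":0,"ay":0,"az":0,"dx":11,"dy":0,"dz":1.6,"gripper":0},{"ax":0,"ay":0,"az":0,"dx":7,"dy":0,"dz":-3.3,"gripper":0},{"ax":0,"ay":0,"az":0,"dx":7,"dy":0,"dz":-3.3,"gripper":0},{"ax":0,"ay":0,"az":0,"dx":7,"dy":0,"dz":-3,"gripper":0},{"ax":0,"ay":0,"az":0,"dx":7,"dy":0,"dz":-3,"gripper":0}]'
python3 -c "
from h import *
snap('scene','s2.png')"
```

```text
time: 5.55
position: [0.4342, -0.0914, 0.1827]
tool_rot: [0.984, 0.006, 0.177, 0.001]
ft_force: [0.5, 0.2, -0.9]
grip_width: 0.0007
```

View pics/s2.png

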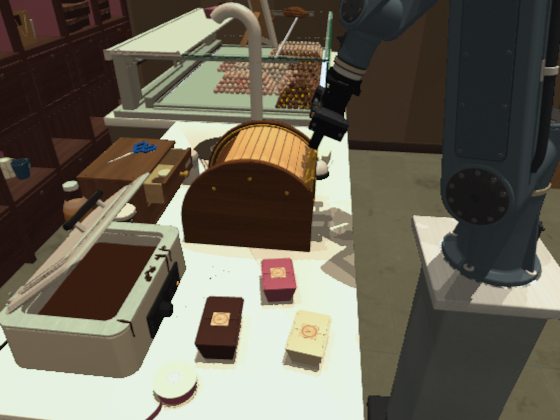

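```bash
python3 -c "
from h import *
a=np.hstack([cv2.resize(cv2.imread('pics/'+f)[90:210,230:350],None,fx=3.2,fy=3.2,interpolation=2) for f in('s1.png','s2.png')]); cv2.imwrite('pics/z2.png',a)"
```

```text
(no output)
```

View pics/z2.png

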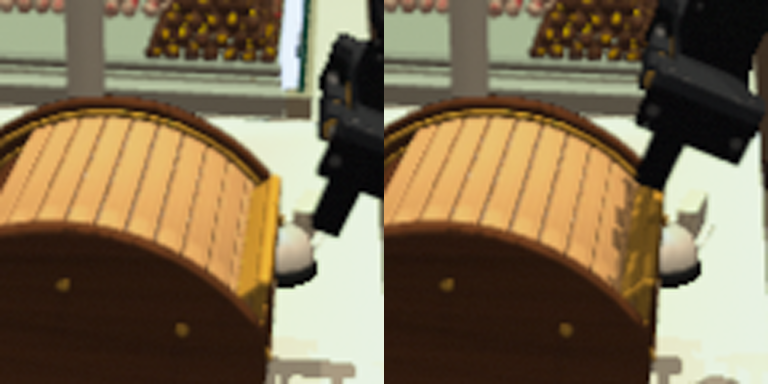

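```bash
python3 -c "
from h import *
c=load('top0.png'); vv,uu=np.mgrid[0:420,0:560]; p=pts(c,uu,vv)
for u in (350,375,400):
  print(u)
  for v in range(218,262,2): print(v,c['img'][v,u],p[v,u].round(4), (np.degrees(np.arctan2(p[v,u,2]-.06,.551-p[v,u,0]))).round(1),np.hypot(p[v,u,2]-.06,.551-p[v,u,0]).round(4))
"
```

```text
350
218 [197 151  88] [ 0.4439 -0.0394  0.1672] 45.0 0.1515
220 [140 106  68] [ 0.4427 -0.0401  0.1636] 43.7 0.1499
222 [198 153  90] [ 0.438  -0.0413  0.165 ] 42.9 0.1542
224 [187 141  50] [ 0.4326 -0.0427  0.1674] 42.2 0.1599
226 [202 154  33] [ 0.4203 -0.0451  0.1799] 42.5 0.1774
228 [211 187  54] [ 0.4165 -0.0462  0.1802] 41.8 0.1804
230 [193 147  37] [ 0.4141 -0.047   0.1785] 40.9 0.1811
232 [117  83  27] [ 0.414  -0.0475  0.1734] 39.6 0.1778
234 [104  75  42] [ 0.4723 -0.0388  0.0813] 15.1 0.0816
236 [99 70 26] [ 0.4248 -0.0467  0.1465] 34.4 0.153
238 [99 70 22] [ 0.421  -0.0478  0.1468] 33.7 0.1563
240 [102  72  22] [ 0.418  -0.0488  0.1457] 32.8 0.1583
242 [87 54 21] [ 0.416  -0.0496  0.1433] 31.7 0.1587
244 [49 25 14] [ 0.4177 -0.0498  0.135 ] 29.4 0.153
246 [50 28 14] [ 0.416  -0.0506  0.1319] 28.1 0.153
248 [52 25 12] [ 0.4159 -0.0511  0.1263] 26.2 0.1505
250 [53 29 15] [ 0.417  -0.0514  0.1189] 23.7 0.1464
252 [53 28 16] [ 0.4166 -0.052   0.1136] 21.7 0.1447
254 [50 28 15] [ 0.4154 -0.0527  0.1096] 20.1 0.1443
256 [48 25 13] [ 0.4166 -0.053   0.1017] 17.2 0.1407
258 [47 2
[... 1809 characters left out ...]
 [209 164  98] [ 0.4396 -0.1215  0.1637] 43.0 0.1522
238 [189 143  65] [ 0.4359 -0.1224  0.1637] 42.0 0.1549
240 [186 139  32] [ 0.426  -0.1232  0.1728] 42.1 0.1684
242 [210 177  46] [ 0.4167 -0.1239  0.1812] 42.1 0.181
244 [203 164  39] [ 0.4146 -0.1247  0.1791] 41.1 0.181
246 [148 108  28] [ 0.4129 -0.1255  0.1765] 40.2 0.1807
248 [92 65 38] [ 0.4739 -0.1271  0.0807] 15.0 0.0798
250 [93 66 31] [ 0.4258 -0.1274  0.1468] 34.7 0.1524
252 [96 68 21] [ 0.4224 -0.1282  0.1465] 33.9 0.155
254 [96 69 18] [ 0.4187 -0.129   0.1467] 33.2 0.1582
256 [96 67 19] [ 0.4161 -0.1299  0.1453] 32.3 0.1596
258 [61 32 16] [ 0.4166 -0.1308  0.139 ] 30.4 0.1559
260 [50 27 14] [ 0.4147 -0.1316  0.1364] 29.3 0.1562
```

The finger slipped over the bead: the bead's centre is at r=176 and my tip was too shallow. I'll back off and go in deeper.

```bash
sed -i 's/\.171\*/.176*/; s/deep=.010/deep=.018/' arc.py; python3 -m inch '[{"ax":0,"ay":0,"az":0,"dx":0,"dy":0,"dz":-30,"gripper":0},{"ax":0,"ay":0,"az":0,"dx":-23,"dy":0,"dz":0,"gripper":0},{"ax":0,"ay":0,"az":0,"dx":-23,"dy":0,"dz":0,"gripper":0},{"ax":0,"ay":0,"az":0,"dx":-6,"dy":0,"dz":24,"gripper":0},{"ax":0,"ay":0,"az":0,"dx":-6,"dy":0,"dz":24,"gripper":0},{"ax":0,"ay":0,"az":0,"dx":0,"dy":0,"dz":0,"gripper":0}]'
python3 - <<'E'
from arc import *
snap('scene','s3.png')
o=robot.get_obs();print(o['q'],o['position']); print(R.from_quat(o['tool_rot']).as_matrix().round(3))
path([(41,20)]+[(a,20) for a in (46,51,56,61,66,71)]+[(a,20-(a-71)) for a in (76,81,86,91)])
E
```

```text
time: 6.2
position: [0.384, -0.0909, 0.1422]
tool_rot: [0.985, 0.005, 0.174, -0.002]
ft_force: [0.0, -0.5, 0.1]
grip_width: 0.0007
[-0.73149332  0.23524002  2.31131576  0.63449655  0.40403156  0.2645048 ] [ 0.3845056  -0.09105529  0.14307243]
[[ 0.939  0.011  0.344]
 [ 0.01  -1.     0.004]
 [ 0.344 -0.    -0.939]]
41 20 TCP [0.4107 0.1536] dx 28.2 dz -0.9 ay -0.002
46 20 TCP [0.4213 0.1647] dx 13.7 dz -6.9 ay 0.000
51 20 TCP [0.4328 0.1749] dx 14.3 dz -5.6 ay 0.000
56 20 TCP [0.4451 0.184 ] dx 14.7 dz -4.4 ay 0.000
61 20 TCP [0.4582 0.1921] dx 15.0 dz -3.1 ay 0.000
66 20 TCP [0.4719 0.1989] dx 15.3 dz -1.7 ay 0.000
71 20 TCP [0.4862 0.2045] dx 15.3 dz -0.4 ay 0.000
76 15 TCP [0.4991 0.2096] dx 13.8 dz -0.4 ay -0.087
81 10 TCP [0.5123 0.2136] dx 13.8 dz -0.4 ay -0.087
86 5 TCP [0.5258 0.2164] dx 13.8 dz -0.4 ay -0.087
91 0 TCP [0.5396 0.218 ] dx 13.8 dz -0.4 ay -0.087
```

View pics/s3.png

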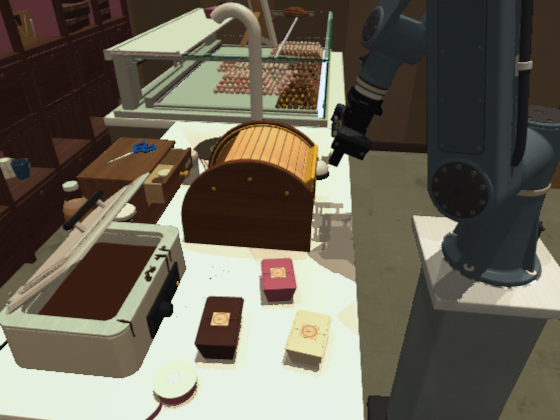

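The shutter is still shut, with the finger at (335,160) in front of it. Pushing in deeper.

```bash
python3 -m inch '[{"ax":0,"ay":0,"az":0,"dx":14,"dy":0,"dz":0,"gripper":0},{"ax":0,"ay":0,"az":0,"dx":14,"dy":0,"dz":-1,"gripper":0},{"ax":0,"ay":0,"az":0,"dx":7,"dy":0,"dz":-3.3,"gripper":0},{"ax":0,"ay":0,"az":0,"dx":7,"dy":0,"dz":-3.3,"gripper":0}]'
python3 -m inch '[{"ax":0,"ay":0,"az":0,"dx":7,"dy":0,"dz":-2.8,"gripper":0},{"ax":0,"ay":0,"az":0,"dx":7,"dy":0,"dz":-2.8,"gripper":0}]'
python3 -c "
from h import *
snap('scene','s4.png')
cv2.imwrite('pics/z4.png',cv2.resize(cv2.imread('pics/s4.png')[90:210,230:350],None,fx=4,fy=4))"
```

```text
time: 6.65
position: [0.4224, -0.0913, 0.1667]
tool_rot: [0.984, 0.006, 0.176, 0.0]
ft_force: [-0.2, -0.9, -0.4]
grip_width: 0.0005
time: 6.85
position: [0.4333, -0.0911, 0.1769]
tool_rot: [0.984, 0.006, 0.176, 0.001]
ft_force: [0.1, 0.1, -0.5]
grip_width: 0.0003
```

View pics/z4.png

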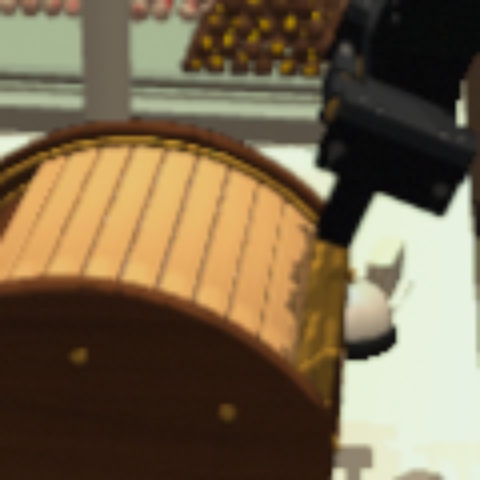

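```bash
cat > lip.py <<'E'
from h import *
def lip(fn):
    c=load(fn); vv,uu=np.mgrid[0:420,0:560]; p=pts(c,uu,vv); 
    r=np.hypot(p[...,0]-.551,p[...,2]-.06); a=np.degrees(np.arctan2(p[...,2]-.06,.551-p[...,0]))
    m=(c['depth']>0)&(r>.160)&(r<.185)&(p[...,1]>-.18)&(p[...,1]<-.004)
    hsv=cv2.cvtColor(c['img'],cv2.COLOR_RGB2HSV); m&=(hsv[...,1]>130)&(hsv[...,0]>15)&(hsv[...,0]<35)&(hsv[...,2]>40)
    print(fn,m.sum(),np.percentile(a[m],[10,50,90]).round(1) if m.sum() else '', np.percentile(p[m][:,1],[5,95]).round(3) if m.sum() else '')
    return m,p
if __name__=='__main__':
    import sys
    for f in sys.argv[1:]: lip(f)
E
python3 lip.py top0.png scene0.png s1.png s2.png s3.png s4.png
python3 -c "
from h import *
c=load('s4.png'); 
for v,u in [(148,313),(145,314),(140,317),(152,311),(158,312),(165,312),(175,311)]:print(v,u,c['img'][v,u],pts(c,u,v).round(4))"
```

```text
top0.png 993 [39.8 41.6 42.4] [-0.171 -0.013]
scene0.png 250 [41.1 42.1 42.5] [-0.165 -0.011]
s1.png 252 [41.1 42.1 42.5] [-0.164 -0.01 ]
s2.png 229 [41.1 42.1 42.5] [-0.153 -0.01 ]
s3.png 249 [41.1 42.1 42.5] [-0.165 -0.009]
s4.png 214 [41.2 42.1 42.5] [-0.141 -0.009]
148 313 [10  9 11] [ 0.421  -0.0853  0.2095]
145 314 [8 9 8] [ 0.419  -0.0846  0.2174]
140 317 [10  9 11] [ 0.4128 -0.0816  0.2313]
152 311 [117  83  27] [ 0.4268 -0.1421  0.1734]
158 312 [95 68 23] [ 0.4224 -0.0977  0.1782]
165 312 [105  75  26] [ 0.4206 -0.0566  0.18  ]
175 311 [127  90  29] [ 0.4205 -0.0098  0.1786]
```

```bash
python3 -c "
from h import *
o=robot.get_obs(); print(o['position'],R.from_quat(o['tool_rot']).as_matrix().round(3))
def proj(c,P):
    q=(np.array(P)-c['position'])@Rm(c); K=c['camera_matrix']; d=-q[2]; return (K[0,0]*q[0]/d+K[0,2],K[1,1]*-q[1]/d+K[1,2],d)
for f,P in (('s1.png',[.388,-.0894,.1496]),('s3.png',[.3845,-.091,.143]),('s4.png',[.4333,-.0911,.1769])):
    c=load(f); u,v,d=proj(c,P); print(f,u,v,d); a=cv2.imread('pics/'+f); cv2.circle(a,(int(round(u)),int(round(v))),1,(0,0,255),-1)
    cv2.imwrite('pics/p_'+f,cv2.resize(a[100:200,270:390],None,fx=5,fy=5,interpolation=0))
c=load('s3.png')
for v in range(120,175,4):
  r=[(u,pts(c,u,v).round(3)) for u in range(320,360) if c['img'][v,u].max()<40 and c['depth'][v,u]>0 and abs(pts(c,u,v)[1]+.09)<.1]
  if r: print(v,r[0],r[-1])
"
```

```text
[ 0.43477237 -0.09190439  0.17777967] [[ 0.937  0.011  0.349]
 [ 0.012 -1.    -0.001]
 [ 0.349  0.005 -0.937]]
s1.png 325.6964061584125 171.15946180501984 0.9991158982691144
s3.png 326.99630363668496 173.395701717458 1.0036940021154925
s4.png 307.25546001355656 159.45618052072322 0.9899046363218786
120 (332, array([ 0.381, -0.17 ,  0.248])) (359, array([ 0.327, -0.042,  0.297]))
124 (332, array([ 0.381, -0.104,  0.263])) (359, array([ 0.326, -0.045,  0.287]))
128 (332, array([ 0.381, -0.081,  0.262])) (359, array([ 0.325, -0.043,  0.279]))
132 (332, array([ 0.381, -0.059,  0.261])) (359, array([ 0.324, -0.041,  0.271]))
136 (336, array([0.373, 0.001, 0.277])) (359, array([ 0.325, -0.017,  0.272]))
140 (334, array([ 0.377, -0.007,  0.265])) (359, array([0.326, 0.001, 0.27 ]))
144 (332, array([ 0.38 , -0.006,  0.256])) (359, array([0.325, 0.003, 0.263]))
148 (333, array([ 0.377, -0.004,  0.248])) (359, array([ 0.324, -0.   ,  0.252]))
152 (333, array([ 0.374, -0.084,  0.203])) (359, array([ 0.323, -0.008,  0.24 ]))
156 (331, array([ 0.378, -0.082,  0.193])) (359, array([ 0.322, -0.008,  0.231]))
160 (329, array([ 0.382, -0.084,  0.182])) (339, array([ 0.359, -0.083,  0.184]))
164 (332, array([ 0.375, -0.082,  0.173])) (337, array([ 0.363, -0.082,  0.174]))
```

View pics/p_s3.png

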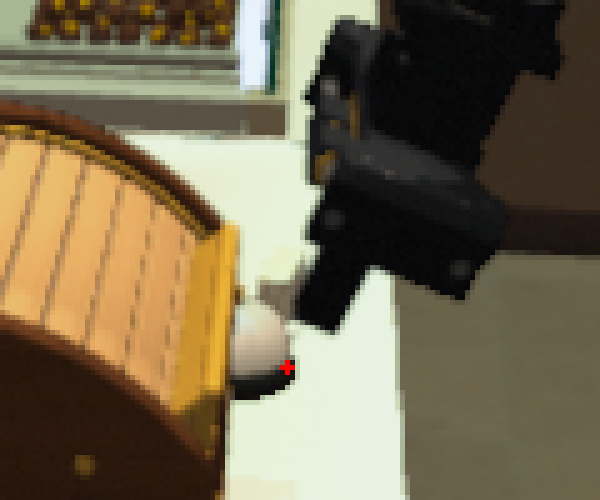

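Pictures show the real fingertip (s3 pixel ≈(333,166)) about 30 mm short of the reported TCP (red mark at (327,173)), along the tool axis. So the finger has been passing above the lip. I'll allow for that offset and verify again with the tool vertical.

```bash
sed -i 's/deep=.018/deep=.048/' arc.py; python3 -m inch '[{"ax":0,"ay":0,"az":0,"dx":-23,"dy":0,"dz":-3,"gripper":0},{"ax":0,"ay":0,"az":0,"dx":-23,"dy":0,"dz":0,"gripper":0},{"ax":0,"ay":0,"az":0,"dx":-6,"dy":0,"dz":20,"gripper":0},{"ax":0,"ay":0,"az":0,"dx":-6,"dy":0,"dz":20,"gripper":0},{"ax":0,"ay":0,"az":0,"dx":0,"dy":0,"dz":0,"gripper":0}]'
python3 - <<'E'
from arc import *
snap('scene','s5.png')
cv2.imwrite('pics/z5.png',cv2.resize(cv2.imread('pics/s5.png')[100:200,270:390],None,fx=5,fy=5))
o=robot.get_obs();print(o['q'],o['position']); print(R.from_quat(o['tool_rot']).as_matrix().round(3))
path([(41,20)]+[(a,20) for a in (46,51,56,61,66,71)]+[(a,20-(a-71)) for a in (76,81,86,91)])
E
```

```text
time: 7.4
position: [0.3904, -0.0908, 0.1192]
tool_rot: [0.985, 0.005, 0.174, -0.002]
ft_force: [-0.1, 0.2, -0.1]
grip_width: 0.0005
[-0.71572694  0.31509843  2.32986759  0.80194165  0.32462308  0.10047102] [ 0.39075735 -0.09089984  0.11990192]
[[ 0.939  0.011  0.344]
 [ 0.01  -1.     0.005]
 [ 0.344 -0.001 -0.939]]
41 20 TCP [0.421  0.1254] dx 30.3 dz 5.2 ay -0.002
46 20 TCP [0.4315 0.1365] dx 13.7 dz -6.9 ay 0.000
51 20 TCP [0.443  0.1467] dx 14.3 dz -5.6 ay 0.000
56 20 TCP [0.4554 0.1558] dx 14.7 dz -4.4 ay 0.000
61 20 TCP [0.4685 0.1639] dx 15.0 dz -3.1 ay 0.000
66 20 TCP [0.4822 0.1707] dx 15.3 dz -1.7 ay 0.000
71 20 TCP [0.4965 0.1763] dx 15.3 dz -0.4 ay 0.000
76 15 TCP [0.5068 0.1807] dx 11.2 dz -0.5 ay -0.087
81 10 TCP [0.5175 0.184 ] dx 11.2 dz -0.5 ay -0.087
86 5 TCP [0.5285 0.1865] dx 11.2 dz -0.5 ay -0.087
91 0 TCP [0.5396 0.188 ] dx 11.2 dz -0.5 ay -0.087
```

View pics/z5.png

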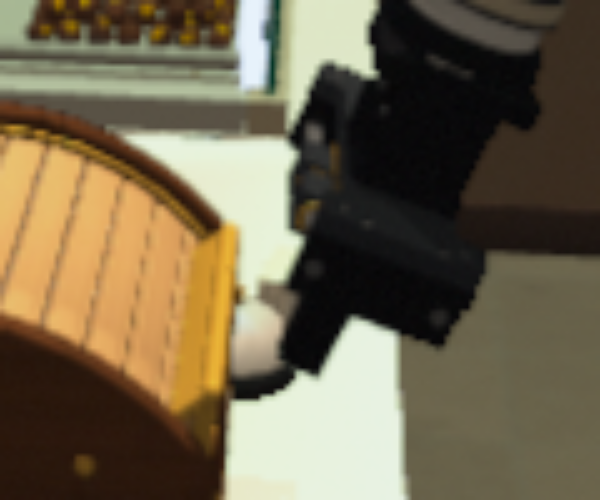

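```bash
python3 -m inch '[{"ax":0,"ay":0,"az":0,"dx":10,"dy":0,"dz":1.5,"gripper":0},{"ax":0,"ay":0,"az":0,"dx":10,"dy":0,"dz":1.5,"gripper":0},{"ax":0,"ay":0,"az":0,"dx":10,"dy":0,"dz":0,"gripper":0},{"ax":0,"ay":0,"az":0,"dx":7,"dy":0,"dz":-3.3,"gripper":0},{"ax":0,"ay":0,"az":0,"dx":7,"dy":0,"dz":-3.3,"gripper":0},{"ax":0,"ay":0,"az":0,"dx":7,"dy":0,"dz":-2.8,"gripper":0},{"ax":0,"ay":0,"az":0,"dx":7,"dy":0,"dz":-2.8,"gripper":0}]'
python3 -c "
from h import *
o=robot.get_obs();print(o['position'],o['ft_force'])
snap('scene','s6.png')
cv2.imwrite('pics/z6.png',cv2.resize(cv2.imread('pics/s6.png')[90:210,230:350],None,fx=4,fy=4))"; python3 lip.py s6.png
```

```text
time: 8.15
position: [0.4415, -0.0905, 0.1497]
tool_rot: [0.985, 0.006, 0.175, -0.0]
ft_force: [-2.4, -0.5, -2.6]
grip_width: 0.0003
[ 0.44154083 -0.09053058  0.14974449] [-2.3997864  -0.50096294 -2.59145558]
s6.png 194 [50.7 52.7 53. ] [-0.146 -0.009]
```

View pics/z6.png

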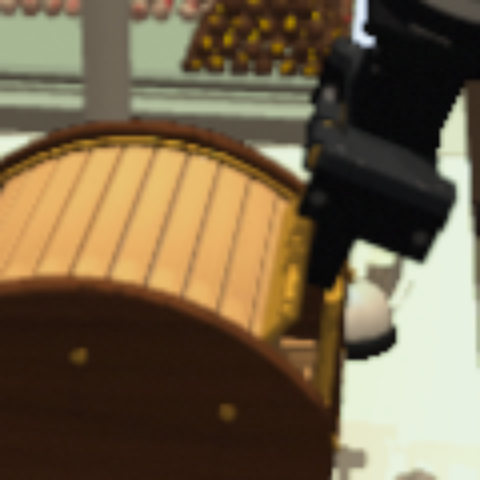

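The lip is at 52° with about 3.5 N, so the shutter is lifting. Continuing the arc.

```bash
python3 -m inch '[{"ax":0,"ay":0,"az":0,"dx":7.3,"dy":0,"dz":-1.7,"gripper":0},{"ax":0,"ay":0,"az":0,"dx":7.3,"dy":0,"dz":-1.5,"gripper":0},{"ax":0,"ay":0,"az":0,"dx":7.5,"dy":0,"dz":-1.2,"gripper":0},{"ax":0,"ay":0,"az":0,"dx":7.5,"dy":0,"dz":-1.2,"gripper":0},{"ax":0,"ay":0,"az":0,"dx":7.6,"dy":0,"dz":-0.8,"gripper":0},{"ax":0,"ay":0,"az":0,"dx":7.6,"dy":0,"dz":-0.8,"gripper":0},{"ax":0,"ay":0,"az":0,"dx":7.6,"dy":0,"dz":-0.2,"gripper":0},{"ax":0,"ay":0,"az":0,"dx":7.6,"dy":0,"dz":-0.2,"gripper":0}]'
python3 -m inch '[{"ax":0,"ay":-0.044,"az":0,"dx":5.6,"dy":0,"dz":-0.3,"gripper":0},{"ax":0,"ay":-0.044,"az":0,"dx":5.6,"dy":0,"dz":-0.3,"gripper":0},{"ax":0,"ay":-0.044,"az":0,"dx":5.6,"dy":0,"dz":-0.3,"gripper":0},{"ax":0,"ay":-0.044,"az":0,"dx":5.6,"dy":0,"dz":-0.3,"gripper":0},{"ax":0,"ay":-0.044,"az":0,"dx":5.6,"dy":0,"dz":-0.3,"gripper":0},{"ax":0,"ay":-0.044,"az":0,"dx":5.6,"dy":0,"dz":-0.3,"gripper":0},{"ax":0,"ay":-0.044,"az":0,"dx":5.6,"dy":0,"dz":-0.3,"gripper":0},{"ax":0,"ay":-0.044,"az":0,"dx":5.6,"dy":0,"dz":-0.3,"gripper":0}]'
python3 -c "
from h import *
o=robot.get_obs();print(o['position'],o['ft_force'])
snap('scene','s7.png')
cv2.imwrite('pics/z7.png',cv2.resize(cv2.imread('pics/s7.png')[60:210,200:350],None,fx=4,fy=4))"; python3 lip.py s7.png
```

```text
time: 9.0
position: [0.4962, -0.09, 0.1763]
tool_rot: [0.985, 0.005, 0.175, -0.001]
ft_force: [-1.3, 0.3, 0.4]
grip_width: 0.0002
time: 9.8
position: [0.5403, -0.0897, 0.1872]
tool_rot: [1.0, 0.005, -0.001, 0.001]
ft_force: [0.3, 0.8, -0.2]
grip_width: 0.0005
[ 0.54033953 -0.08973957  0.18720048] [ 0.31087057  0.77759957 -0.18096745]
s7.png 132 [90.6 91.1 92.7] [-0.095 -0.006]
```

View pics/z7.png

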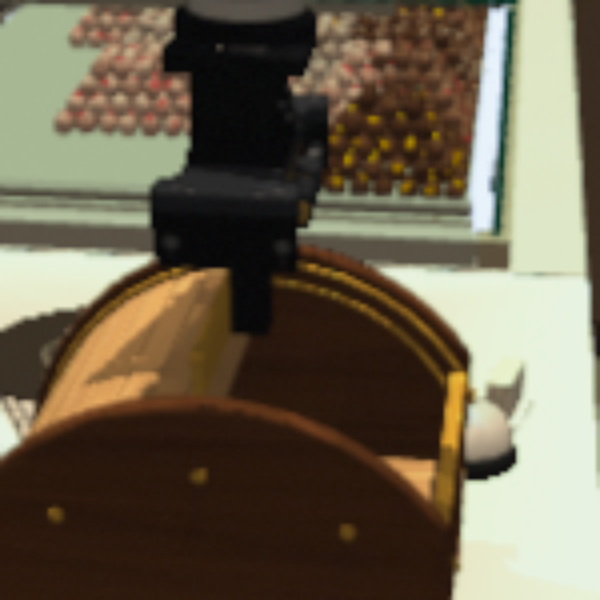

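```bash
python3 -m inch '[{"ax":0,"ay":0,"az":0,"dx":-5,"dy":0,"dz":0,"gripper":0},{"ax":0,"ay":0,"az":0,"dx":0,"dy":0,"dz":-20,"gripper":0},{"ax":0,"ay":0,"az":0,"dx":0,"dy":0,"dz":-40,"gripper":0},{"ax":0,"ay":0,"az":0,"dx":0,"dy":0,"dz":-40,"gripper":0},{"ax":0,"ay":0,"az":0,"dx":0,"dy":0,"dz":-20,"gripper":100},{"ax":0,"ay":0,"az":0,"dx":0,"dy":0,"dz":0,"gripper":100},{"ax":0,"ay":0,"az":0,"dx":0,"dy":0,"dz":0,"gripper":100}]'
python3 -c "
from h import *
o=robot.get_obs();print(o['position'],o['q'])
print(R.from_quat(o['tool_rot']).as_matrix().round(3))
c=snap('scene','s8.png')
q=(o['position']-c['position'])@Rm(c); K=c['camera_matrix']; d=-q[2]; print('proj',K[0,0]*q[0]/d+K[0,2],K[1,1]*-q[1]/d+K[1,2],d)
"; python3 lip.py s8.png
```

```text
time: 10.55
position: [0.5328, -0.0892, 0.3063]
tool_rot: [1.0, 0.005, -0.001, -0.0]
ft_force: [-0.0, -0.3, -0.0]
grip_width: 0.017
[ 0.5327879  -0.08923422  0.30630335] [-3.72692976e-01  2.95170514e-01  1.49164282e+00 -3.26808053e-04
  1.35623173e+00  1.18763056e+00]
[[ 1.     0.011 -0.001]
 [ 0.011 -1.     0.   ]
 [-0.001 -0.    -1.   ]]
proj 264.75238895579554 104.41165195256711 0.9276348643251894
s8.png 295 [119.3 119.7 120.4] [-0.166 -0.007]
```

View pics/s8.png

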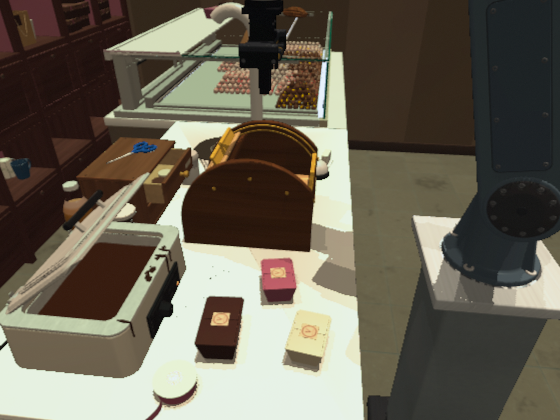

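The shutter is open (lip 120°), and the scene view shows the opening at about (270,160). The visible tip (264,93) is again about 30 mm above the reported TCP projection (265,104). Going to the cream box.

```bash
python3 -m inch '[{"ax":0,"ay":0,"az":0,"dx":-15,"dy":-46,"dz":0,"gripper":100},{"ax":0,"ay":0,"az":0,"dx":-15,"dy":-46,"dz":0,"gripper":100},{"ax":0,"ay":0,"az":0,"dx":-15,"dy":-46,"dz":0,"gripper":100},{"ax":0,"ay":0,"az":0,"dx":-15,"dy":-46,"dz":0,"gripper":100},{"ax":0,"ay":0,"az":0,"dx":-15,"dy":-46,"dz":0,"gripper":100},{"ax":0,"ay":0,"az":0,"dx":-15,"dy":-46,"dz":0,"gripper":100},{"ax":0,"ay":0,"az":0,"dx":-15,"dy":-46,"dz":0,"gripper":100},{"ax":0,"ay":0,"az":0,"dx":-15,"dy":-46,"dz":0,"gripper":100}]'
python3 -m inch '[{"ax":0,"ay":0,"az":-0.142,"dx":-10,"dy":-30,"dz":20,"gripper":100},{"ax":0,"ay":0,"az":-0.142,"dx":0,"dy":0,"dz":20,"gripper":100},{"ax":0,"ay":0,"az":-0.142,"dx":0,"dy":0,"dz":20,"gripper":100},{"ax":0,"ay":0,"az":-0.142,"dx":0,"dy":0,"dz":20,"gripper":100},{"ax":0,"ay":0,"az":-0.142,"dx":0,"dy":0,"dz":20,"gripper":100},{"ax":0,"ay":0,"az":-0.142,"dx":0,"dy":0,"dz":20,"gripper":100},{"ax":0,"ay":0,"az":-0.142,"dx":0,"dy":0,"dz":20,"gripper":100},{"ax":0,"ay":0,"az":-0.142,"dx":0,"dy":0,"dz":20,"gripper":100}]'
python3 -m inch '[{"ax":0,"ay":0,"az":-0.142,"dx":0,"dy":0,"dz":0,"gripper":100},{"ax":0,"ay":0,"az":-0.142,"dx":0,"dy":0,"dz":0,"gripper":100},{"ax":0,"ay":0,"az":0,"dx":0,"dy":0,"dz":0,"gripper":100},{"ax":0,"ay":0,"az":0,"dx":0,"dy":0,"dz":0,"gripper":100}]'
python3 -c "
from h import *
o=robot.get_obs();print(o['position'],o['q'])
M=R.from_quat(o['tool_rot']).as_matrix();print(M.round(3))
c=snap('scene','s9.png');snap('wrist','w9.png')
q=(o['position']-c['position'])@Rm(c); K=c['camera_matrix']; d=-q[2]; print('proj',K[0,0]*q[0]/d+K[0,2],K[1,1]*-q[1]/d+K[1,2],d)
"
```

```text
time: 11.4
position: [0.4076, 0.2783, 0.3048]
tool_rot: [1.0, 0.005, -0.002, 0.001]
ft_force: [0.8, 1.1, -0.1]
grip_width: 0.0831
time: 12.2
position: [0.3976, 0.3061, 0.1443]
tool_rot: [0.838, 0.545, -0.003, -0.001]
ft_force: [0.4, -0.2, -1.3]
grip_width: 0.0871
time: 12.6
position: [0.3984, 0.3065, 0.1458]
tool_rot: [0.756, 0.655, -0.002, -0.001]
ft_force: [0.3, 0.5, -0.3]
grip_width: 0.087
[0.39838699 0.30652619 0.14581296] [4.32853077e-01 4.33954821e-01 1.78249160e+00 5.50474523e-04
 9.28754661e-01 5.75616788e-01]
[[ 0.143  0.99  -0.003]
 [ 0.99  -0.143 -0.001]
 [-0.002 -0.003 -1.   ]]
proj 314.09683861691667 285.10536779404765 0.6701516733201884
```

View pics/s9.png

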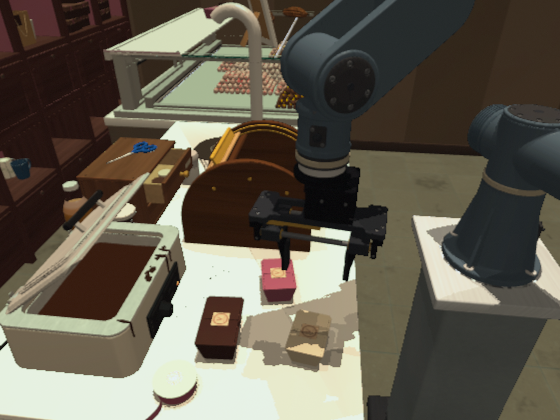

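View pics/w9.png

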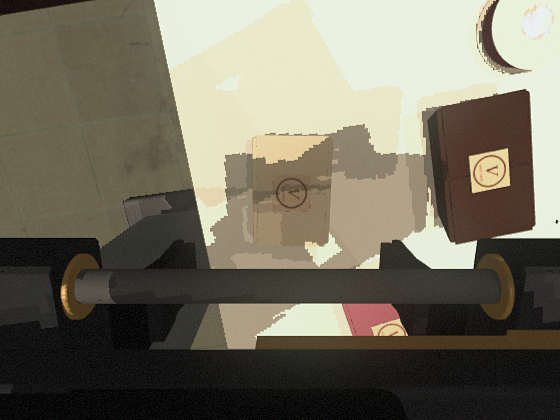

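```bash
cat > tips.py <<'E'
from h import *
import sys
def tips(fn):
    o=robot.get_obs(); M=R.from_quat(o['tool_rot']).as_matrix(); P=o['position']
    c=load(fn); vv,uu=np.mgrid[0:420,0:560]; p=pts(c,uu,vv); L=(p-P)@M  # tool frame
    m=(c['depth']>0)&(abs(L[...,1])<.075)&(abs(L[...,0])<.03)&(L[...,2]>-.08)&(L[...,2]<.015)&(c['img'].max(2)<70)
    for s in (-1,1):
        q=L[m&(s*L[...,1]>0)]
        if len(q)==0: continue
        z=np.percentile(q[:,2],97); t=q[q[:,2]>z-.012]; print(fn,'side',s,len(q),'tip z(tool)',q[:,2].max().round(4),z.round(4),'y',np.percentile(t[:,1],[3,50,97]).round(4),'x',np.percentile(t[:,0],[3,50,97]).round(4))
tips(sys.argv[1])
E
python3 tips.py s9.png
python3 - <<'E'
from h import *
c=load('w9.png'); vv,uu=np.mgrid[0:420,0:560]; p=pts(c,uu,vv)
m=(c['depth']>0)&(abs(p[...,2]-.042)<.008)&(uu>230)&(uu<345)&(vv<250)
q=p[m]; print('cream from wrist',m.sum(),np.median(q[:,2]),cv2.minAreaRect((q[:,:2]*1000).astype(np.float32)))
print(p[190,290],p[180,490])
E
```

```text
s9.png side -1 173 tip z(tool) -0.0295 -0.0312 y [-0.052  -0.0482 -0.0449] x [0.0068 0.0084 0.0104]
s9.png side 1 257 tip z(tool) -0.0282 -0.0308 y [0.0437 0.0459 0.0505] x [-0.0099  0.0075  0.0098]
cream from wrist 8567 0.04160603882229014 ((402.69964599609375, 311.6072998046875), (93.26173400878906, 64.98665618896484), 80.85748291015625)
[0.40198439 0.31406218 0.04147848] [0.55957005 0.30165729 0.05099131]
```

Tips are 30 mm behind the reported TCP in the tool frame, the same when open. The cream box is at (0.4026, 0.310), yaw about −9°. Descending.

```bash
python3 -m inch '[{"ax":0,"ay":0,"az":0,"dx":4,"dy":4,"dz":15,"gripper":100},{"ax":0,"ay":0,"az":0,"dx":0,"dy":0,"dz":35,"gripper":100},{"ax":0,"ay":0,"az":0,"dx":0,"dy":0,"dz":35,"gripper":100},{"ax":0,"ay":0,"az":0,"dx":0,"dy":0,"dz":30,"gripper":100},{"ax":0,"ay":0,"az":0,"dx":0,"dy":0,"dz":15,"gripper":100},{"ax":0,"ay":0,"az":0,"dx":0,"dy":0,"dz":0,"gripper":100}]'
python3 -c "
from h import *
o=robot.get_obs();print(o['position'],o['ft_force'])
c=snap('scene','s10.png')
cv2.imwrite('pics/z10.png',cv2.resize(cv2.imread('pics/s10.png')[220:380,240:400],None,fx=3.7,fy=3.7))
";python3 tips.py s10.png
```

```text
time: 13.3
position: [0.4022, 0.3097, 0.0149]
tool_rot: [0.755, 0.655, -0.003, -0.001]
ft_force: [0.6, 0.3, 0.8]
grip_width: 0.0871
[0.40218362 0.30965204 0.01492952] [0.55619942 0.26576544 0.78719785]
s10.png side -1 108 tip z(tool) -0.0265 -0.0293 y [-0.0522 -0.0486 -0.0359] x [0.0004 0.0082 0.0102]
s10.png side 1 170 tip z(tool) -0.0284 -0.0297 y [0.0434 0.0451 0.0502] x [-0.0088  0.0071  0.009 ]
```

View pics/z10.png

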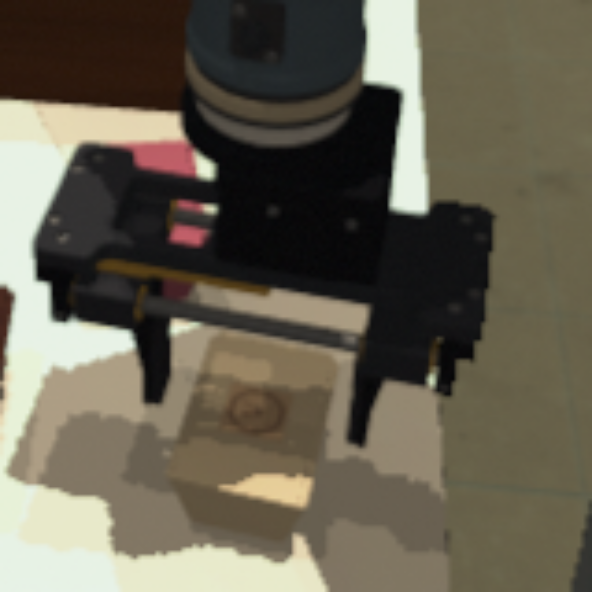

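Fingers straddle the box (zoomed tips at (155,400) and (357,440)). I'll go down the last 34 mm and close.

```bash
python3 -m inch '[{"ax":0,"ay":0,"az":0,"dx":0,"dy":0,"dz":12,"gripper":100},{"ax":0,"ay":0,"az":0,"dx":0,"dy":0,"dz":12,"gripper":100},{"ax":0,"ay":0,"az":0,"dx":0,"dy":0,"dz":9,"gripper":100},{"ax":0,"ay":0,"az":0,"dx":0,"dy":0,"dz":0,"gripper":100}]'
python3 -m inch '[{"ax":0,"ay":0,"az":0,"dx":0,"dy":0,"dz":0,"gripper":40},{"ax":0,"ay":0,"az":0,"dx":0,"dy":0,"dz":0,"gripper":40},{"ax":0,"ay":0,"az":0,"dx":0,"dy":0,"dz":0,"gripper":40},{"ax":0,"ay":0,"az":0,"dx":0,"dy":0,"dz":0,"gripper":40},{"ax":0,"ay":0,"az":0,"dx":0,"dy":0,"dz":0,"gripper":40},{"ax":0,"ay":0,"az":0,"dx":0,"dy":0,"dz":0,"gripper":40}]' 12
python3 -c "
from h import *
o=robot.get_obs();print(o['position'],o['ft_force'])
c=snap('scene','s11.png')
cv2.imwrite('pics/z11.png',cv2.resize(cv2.imread('pics/s11.png')[220:380,240:400],None,fx=3.7,fy=3.7))
"
```

```text
time: 13.75
position: [0.403, 0.3101, -0.0171]
tool_rot: [0.755, 0.656, -0.001, -0.001]
ft_force: [-0.3, 0.1, -0.3]
grip_width: 0.087
time: 14.35
position: [0.4035, 0.3105, -0.0157]
tool_rot: [0.755, 0.656, -0.001, -0.0]
ft_force: [-1.0, -0.2, 3.7]
grip_width: 0.0627
[ 0.40350539  0.31045155 -0.01571489] [-0.98653794 -0.17486837  3.73004282]
```

View pics/z11.png

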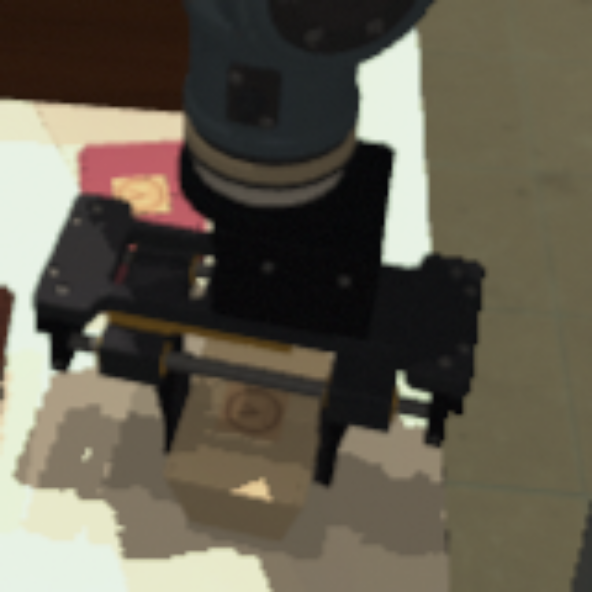

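```bash
python3 -m inch '[{"ax":0,"ay":0,"az":0,"dx":0,"dy":0,"dz":-10,"gripper":40},{"ax":0,"ay":0,"az":0,"dx":0,"dy":0,"dz":-20,"gripper":40},{"ax":0,"ay":0,"az":0,"dx":0,"dy":0,"dz":-30,"gripper":40},{"ax":0,"ay":0,"az":0,"dx":0,"dy":0,"dz":-30,"gripper":40},{"ax":0,"ay":0,"az":0,"dx":0,"dy":0,"dz":0,"gripper":40}]' 12
python3 -c "
from h import *
o=robot.get_obs();print(o['position'],o['ft_force'])
c=snap('scene','s12.png')
cv2.imwrite('pics/z12.png',cv2.resize(cv2.imread('pics/s12.png')[180:380,220:420],None,fx=3,fy=3))
"
```

```text
time: 14.9
position: [0.4069, 0.3119, 0.0776]
tool_rot: [0.755, 0.656, 0.004, 0.001]
ft_force: [-0.2, 0.6, -2.2]
grip_width: 0.0629
[0.40688082 0.31188674 0.0775996 ] [-0.16813829  0.58034548 -2.19746641]
```

View pics/z12.png

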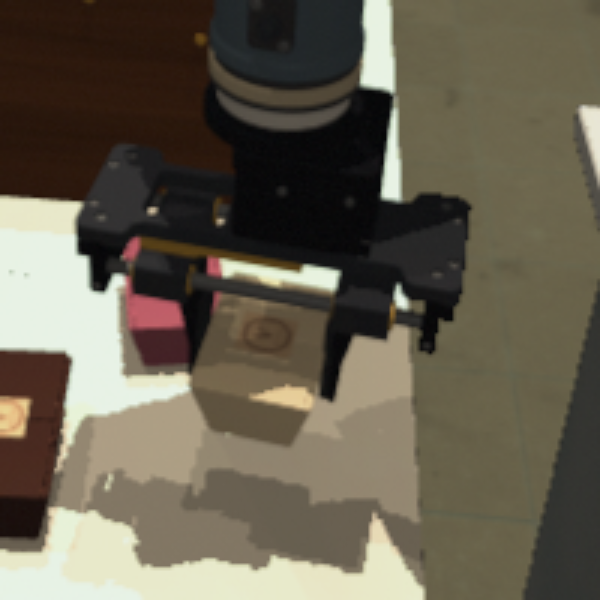

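Box held level at (265,350) in the zoomed view. Raising it and carrying it over the case.

```bash
python3 -m inch '[{"ax":0,"ay":0,"az":0,"dx":0,"dy":0,"dz":-20,"gripper":40},{"ax":0,"ay":0,"az":0,"dx":0,"dy":0,"dz":-35,"gripper":40},{"ax":0,"ay":0,"az":0,"dx":0,"dy":0,"dz":-40,"gripper":40},{"ax":0,"ay":0,"az":0,"dx":0,"dy":0,"dz":-40,"gripper":40},{"ax":0,"ay":0,"az":0,"dx":0,"dy":0,"dz":-35,"gripper":40},{"ax":0,"ay":0,"az":0,"dx":-10,"dy":4,"dz":-20,"gripper":40},{"ax":0,"ay":0,"az":0,"dx":-20,"dy":8,"dz":0,"gripper":40},{"ax":0,"ay":0,"az":0,"dx":-30,"dy":13,"dz":0,"gripper":40}]' 14
python3 -m inch '[{"ax":0,"ay":0,"az":0,"dx":-40,"dy":17,"dz":0,"gripper":40},{"ax":0,"ay":0,"az":0,"dx":-40,"dy":17,"dz":0,"gripper":40},{"ax":0,"ay":0,"az":0,"dx":-40,"dy":17,"dz":0,"gripper":40},{"ax":0,"ay":0,"az":0,"dx":-40,"dy":17,"dz":0,"gripper":40},{"ax":0,"ay":0,"az":0,"dx":-40,"dy":17,"dz":0,"gripper":40},{"ax":0,"ay":0,"az":0,"dx":-40,"dy":17,"dz":0,"gripper":40},{"ax":0,"ay":0,"az":0,"dx":-30,"dy":13,"dz":0,"gripper":40},{"ax":0,"ay":0,"az":0,"dx":-20,"dy":9,"dz":0,"gripper":40}]'
python3 -m inch '[{"ax":0,"ay":0,"az":-0.07,"dx":-15,"dy":6,"dz":0,"gripper":40},{"ax":0,"ay":0,"az":-0.07,"dx":-10,"dy":4,"dz":0,"gripper":40},{"ax":0,"ay":0,"az":0,"dx":0,"dy":0,"dz":0,"gripper":40},{"ax":0,"ay":0,"az":0,"dx":0,"dy":0,"dz":0,"gripper":40}]'
python3 -c "
from h import *
o=robot.get_obs();print(o['position'],o['ft_force'])
M=R.from_quat(o['tool_rot']).as_matrix();print(M.round(3))
c=snap('scene','s13.png');c=snap('top','t13.png')
"; python3 lip.py s13.png; python3 tips.py s13.png
```

```text
time: 15.75
position: [0.42, 0.2477, 0.2633]
tool_rot: [0.754, 0.657, -0.001, -0.001]
ft_force: [0.4, 0.2, -1.3]
grip_width: 0.0629
time: 16.55
position: [0.5025, -0.0594, 0.262]
tool_rot: [0.756, 0.655, -0.001, -0.001]
ft_force: [0.7, 0.6, -1.7]
grip_width: 0.0629
time: 16.95
position: [0.509, -0.0824, 0.2625]
tool_rot: [0.708, 0.706, -0.001, -0.002]
ft_force: [-0.8, 1.0, -0.8]
grip_width: 0.0627
[ 0.50902936 -0.08237724  0.26246498] [-0.78982912  1.0298233  -0.7625347 ]
[[ 0.002  1.    -0.004]
 [ 1.    -0.002  0.001]
 [ 0.001 -0.004 -1.   ]]
s13.png 298 [119.3 119.7 120.4] [-0.166 -0.007]
s13.png side -1 121 tip z(tool) -0.0287 -0.0309 y [-0.0398 -0.0366 -0.032 ] x [-0.0072  0.0074  0.0111]
s13.png side 1 111 tip z(tool) -0.0287 -0.0312 y [0.0365 0.0388 0.0409] x [0.0071 0.0078 0.0105]
```

View pics/s13.png

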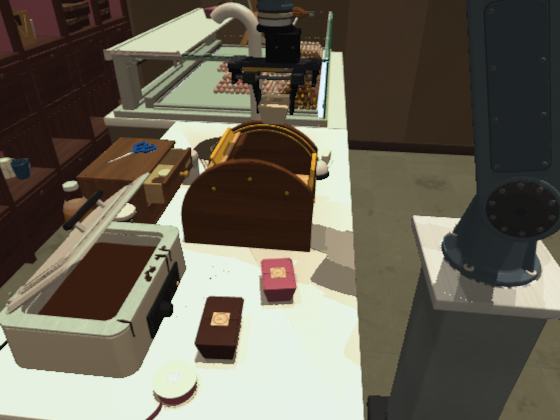

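View pics/t13.png

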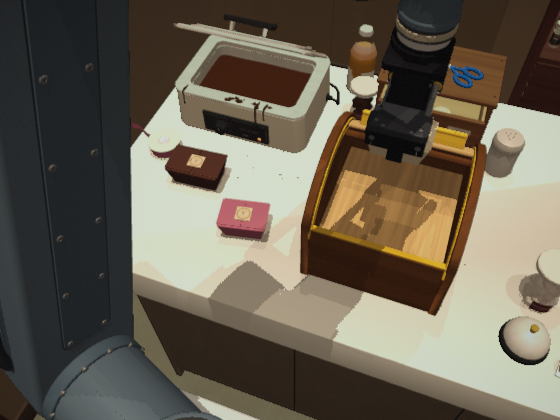

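The shutter is still open, and the box is above the opening (scene (275,108), top (400,150)). Lowering in.

```bash
python3 -m inch '[{"ax":0,"ay":0,"az":0,"dx":-9,"dy":-3,"dz":5,"gripper":40},{"ax":0,"ay":0,"az":0,"dx":0,"dy":0,"dz":20,"gripper":40},{"ax":0,"ay":0,"az":0,"dx":0,"dy":0,"dz":25,"gripper":40},{"ax":0,"ay":0,"az":0,"dx":0,"dy":0,"dz":25,"gripper":40},{"ax":0,"ay":0,"az":0,"dx":0,"dy":0,"dz":25,"gripper":40},{"ax":0,"ay":0,"az":0,"dx":0,"dy":0,"dz":25,"gripper":40},{"ax":0,"ay":0,"az":0,"dx":0,"dy":0,"dz":15,"gripper":40},{"ax":0,"ay":0,"az":0,"dx":0,"dy":0,"dz":0,"gripper":40}]'
python3 -m inch '[{"ax":0,"ay":0,"az":0,"dx":0,"dy":0,"dz":15,"gripper":40},{"ax":0,"ay":0,"az":0,"dx":0,"dy":0,"dz":15,"gripper":40},{"ax":0,"ay":0,"az":0,"dx":0,"dy":0,"dz":10,"gripper":40},{"ax":0,"ay":0,"az":0,"dx":0,"dy":0,"dz":0,"gripper":40}]'
python3 -c "
from h import *
o=robot.get_obs();print(o['position'],o['ft_force'])
c=snap('scene','s14.png');c=snap('top','t14.png')
"
```

```text
time: 17.85
position: [0.5047, -0.0911, 0.1217]
tool_rot: [0.707, 0.707, -0.002, -0.003]
ft_force: [-0.7, 0.4, -1.8]
grip_width: 0.0629
time: 18.25
position: [0.5062, -0.0916, 0.0833]
tool_rot: [0.707, 0.707, -0.001, -0.001]
ft_force: [0.6, -0.5, -2.8]
grip_width: 0.0626
[ 0.50616373 -0.09164397  0.08333931] [ 0.64824343 -0.4935187  -2.8029547 ]
```

View pics/s14.png

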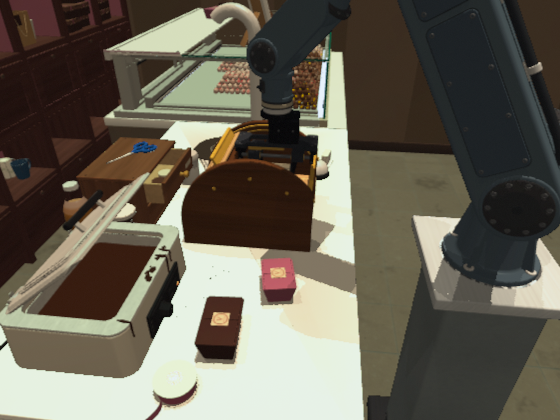

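View pics/t14.png

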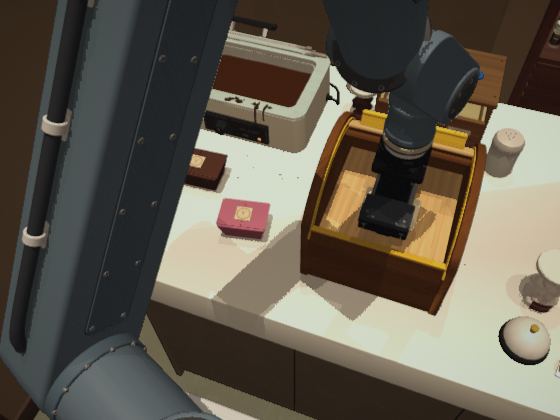

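Box is inside, about 20 mm above the floor (top (390,215)). Final approach in small steps.

```bash
python3 -m inch '[{"ax":0,"ay":0,"az":0,"dx":0,"dy":0,"dz":7,"gripper":40},{"ax":0,"ay":0,"az":0,"dx":0,"dy":0,"dz":6,"gripper":40},{"ax":0,"ay":0,"az":0,"dx":0,"dy":0,"dz":3,"gripper":40},{"ax":0,"ay":0,"az":0,"dx":0,"dy":0,"dz":0,"gripper":40}]'
python3 -m inch '[{"ax":0,"ay":0,"az":0,"dx":0,"dy":0,"dz":1.5,"gripper":40},{"ax":0,"ay":0,"az":0,"dx":0,"dy":0,"dz":0,"gripper":40}]'
python3 -m inch '[{"ax":0,"ay":0,"az":0,"dx":0,"dy":0,"dz":1.5,"gripper":40},{"ax":0,"ay":0,"az":0,"dx":0,"dy":0,"dz":0,"gripper":40}]'
```

```text
time: 18.75
position: [0.5061, -0.0916, 0.0674]
tool_rot: [0.707, 0.707, -0.001, -0.001]
ft_force: [-0.7, -0.3, -2.0]
grip_width: 0.0633
time: 18.95
position: [0.506, -0.0917, 0.0666]
tool_rot: [0.707, 0.707, -0.001, -0.001]
ft_force: [-3.3, -0.5, 2.5]
grip_width: 0.0631
time: 19.15
position: [0.5057, -0.0917, 0.0656]
tool_rot: [0.707, 0.707, -0.001, -0.001]
ft_force: [-8.5, -1.0, 7.3]
grip_width: 0.0628
```

```bash
python3 -m inch '[{"ax":0,"ay":0,"az":0,"dx":0,"dy":0,"dz":-1.5,"gripper":40},{"ax":0,"ay":0,"az":0,"dx":0,"dy":0,"dz":0,"gripper":40}]'
python3 -c "
from h import *
o=robot.get_obs();print(o['position'],o['ft_force'],o['moment'])
c=snap('wrist','w15.png');c=snap('top','t15.png')
cv2.imwrite('pics/z15.png',cv2.resize(cv2.imread('pics/t15.png')[90:310,290:500],None,fx=2.7,fy=2.7))
"
```

```text
time: 19.35
position: [0.5061, -0.0916, 0.0665]
tool_rot: [0.707, 0.707, -0.001, -0.001]
ft_force: [-6.0, 0.7, 3.8]
grip_width: 0.0628
[ 0.50608571 -0.09163357  0.06652072] [-6.04942603  0.69453023  3.84743213] [-0.11885045  0.08329517 -0.07827606]
```

View pics/w15.png

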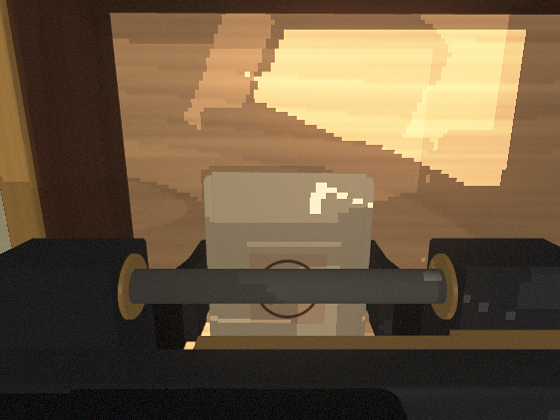

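View pics/z15.png

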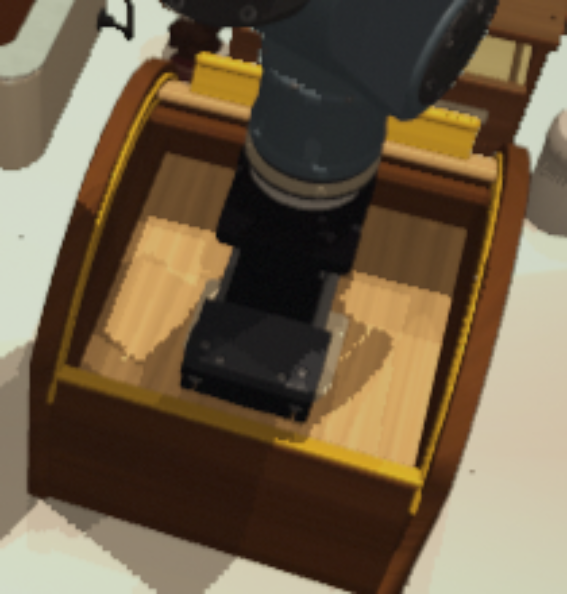

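```bash
python3 -m inch '[{"ax":0,"ay":0,"az":0,"dx":0,"dy":0,"dz":0,"gripper":76},{"ax":0,"ay":0,"az":0,"dx":0,"dy":0,"dz":0,"gripper":80},{"ax":0,"ay":0,"az":0,"dx":0,"dy":0,"dz":0,"gripper":86},{"ax":0,"ay":0,"az":0,"dx":0,"dy":0,"dz":0,"gripper":86},{"ax":0,"ay":0,"az":0,"dx":0,"dy":0,"dz":0,"gripper":86}]'
python3 -c "
from h import *
o=robot.get_obs();print(o['position'],o['ft_force'],o['moment'])"
python3 -m inch '[{"ax":0,"ay":0,"az":0,"dx":0,"dy":0,"dz":-5,"gripper":86},{"ax":0,"ay":0,"az":0,"dx":0,"dy":0,"dz":-15,"gripper":86},{"ax":0,"ay":0,"az":0,"dx":0,"dy":0,"dz":-25,"gripper":86},{"ax":0,"ay":0,"az":0,"dx":0,"dy":0,"dz":-35,"gripper":86},{"ax":0,"ay":0,"az":0,"dx":0,"dy":0,"dz":-40,"gripper":86},{"ax":0,"ay":0,"az":0,"dx":0,"dy":0,"dz":-40,"gripper":86},{"ax":0,"ay":0,"az":0,"dx":0,"dy":0,"dz":-40,"gripper":86},{"ax":0,"ay":0,"az":0,"dx":0,"dy":0,"dz":0,"gripper":0}]'
python3 - <<'E'
from h import *
o=robot.get_obs();print(o['position'],o['ft_force'])
snap('wrist','w16.png');snap('scene','s16.png');c=snap('top','t16.png')
vv,uu=np.mgrid[0:420,0:560]; p=pts(c,uu,vv)
m=(c['depth']>0)&(abs(p[...,2]-.123)<.006)&(abs(p[...,0]-.506)<.06)&(abs(p[...,1]+.09)<.08)
q=p[m]; print(m.sum(),q[:,2].mean(),q[:,2].std(),cv2.minAreaRect((q[:,:2]*1000).astype(np.float32)) if len(q) else '')
E
python3 lip.py s16.png
```

```text
time: 19.95
position: [0.5061, -0.0917, 0.0666]
tool_rot: [0.707, 0.707, -0.001, -0.001]
ft_force: [-6.6, -0.1, 4.3]
grip_width: 0.0743
[ 0.50606802 -0.09165726  0.06656378] [-6.55145694 -0.1444711   4.30384606] [-0.1426064   0.12118279 -0.08333951]
time: 20.75
position: [0.512, -0.0935, 0.273]
tool_rot: [0.707, 0.707, 0.003, 0.007]
ft_force: [0.1, -0.3, 0.0]
grip_width: 0.0719
[ 0.51200047 -0.09350607  0.27295673] [ 0.06821727 -0.26312531  0.02667984]
1726 0.12251858199027456 0.001502560826708624 ((507.05108642578125, -92.41424560546875), (93.05288696289062, 67.0750961303711), 89.74342346191406)
s16.png 289 [119.3 119.8 120.3] [-0.164 -0.008]
```

View pics/w16.png

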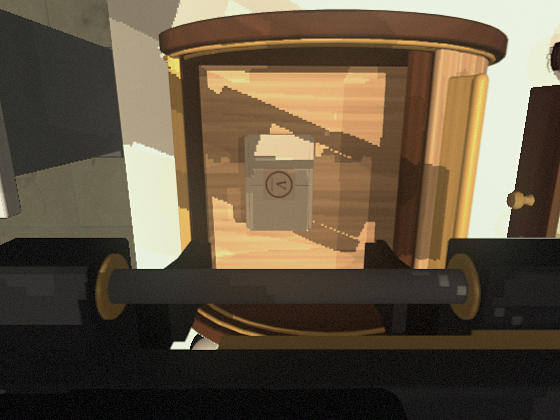

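View pics/t16.png

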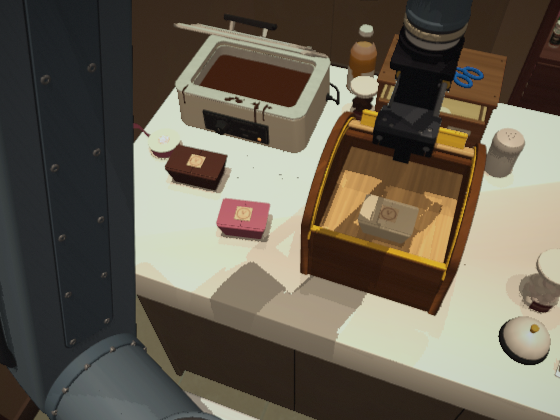

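The cream box stands upright and level on the floor (top z 0.1225, centre (0.507,−0.092)), and the shutter is still open. Before closing I'll check obstacle heights behind the case.

```bash
python3 - <<'E'
from h import *
c=load('top0.png'); vv,uu=np.mgrid[0:420,0:560]; p=pts(c,uu,vv)
for x in np.arange(.64,.86,.02):
    print(round(x,2),[round(float(p[...,2][(c['depth']>0)&(abs(p[...,0]-x)<.01)&(abs(p[...,1]-y)<.02)].max(initial=0)),3) for y in (-.21,-.17,-.13,-.09,-.05,-.01,.03)])
E
python3 tips.py s16.png
```

```text
0.64 [0.204, 0.0, 0.0, 0.0, 0.0, 0.0, 0.206]
0.66 [0.193, 0.0, 0.0, 0.0, 0.0, 0.0, 0.193]
0.68 [0.169, 0.0, 0.0, 0.0, 0.0, 0.0, 0.169]
0.7 [0.141, 0.0, 0.0, 0.0, 0.0, 0.0, 0.144]
0.72 [0.0, 0.0, 0.0, 0.0, 0.0, 0.0, 0.0]
0.74 [0.0, 0.0, 0.119, 0.12, 0.0, 0.0, 0.0]
0.76 [0.143, 0.142, 0.143, 0.142, 0.142, 0.141, 0.0]
0.78 [0.136, 0.0, 0.137, 0.136, 0.0, 0.135, 0.0]
0.8 [0.153, 0.153, 0.153, 0.154, 0.153, 0.154, 0.0]
0.82 [0.155, 0.154, 0.156, 0.154, 0.155, 0.154, 0.09]
0.84 [0.155, 0.162, 0.161, 0.154, 0.155, 0.154, 0.092]
s16.png side -1 102 tip z(tool) -0.0338 -0.035 y [-0.0402 -0.0365 -0.033 ] x [0.0046 0.0075 0.0115]
s16.png side 1 133 tip z(tool) -0.0342 -0.0356 y [0.0376 0.0422 0.0468] x [-0.0081  0.0068  0.0106]
```

```bash
python3 -m inch '[{"ax":0,"ay":0,"az":0,"dx":0,"dy":30,"dz":0,"gripper":0},{"ax":0,"ay":0,"az":0,"dx":0,"dy":36,"dz":0,"gripper":0},{"ax":0,"ay":0,"az":0,"dx":0,"dy":36,"dz":0,"gripper":0},{"ax":0,"ay":0,"az":0,"dx":0,"dy":36,"dz":0,"gripper":0},{"ax":0,"ay":0,"az":0,"dx":0,"dy":36,"dz":0,"gripper":0},{"ax":0,"ay":0,"az":0,"dx":0,"dy":0,"dz":0,"gripper":0},{"ax":0,"ay":0,"az":0,"dx":0,"dy":0,"dz":0,"gripper":0}]'
python3 -c "
from h import *
o=robot.get_obs();print(o['position'],o['grip_width'],R.from_quat(o['tool_rot']).as_matrix().round(3))
c=snap('scene','s17.png')"; python3 tips.py s17.png
```

```text
time: 21.6
position: [0.6801, -0.0914, 0.2629]
tool_rot: [0.707, 0.707, -0.002, -0.003]
ft_force: [-0.2, -0.6, -0.1]
grip_width: 0.0069
[ 0.68005025 -0.09141092  0.26294987] 0.006851343061805754 [[-0.     1.    -0.006]
 [ 1.     0.001  0.001]
 [ 0.001 -0.006 -1.   ]]
s17.png side -1 140 tip z(tool) -0.0295 -0.0309 y [-0.0115 -0.0099 -0.0023] x [-0.008   0.0066  0.0105]
s17.png side 1 152 tip z(tool) -0.0283 -0.0293 y [0.004  0.0063 0.0132] x [-0.0067  0.0066  0.0103]
```

View pics/s17.png

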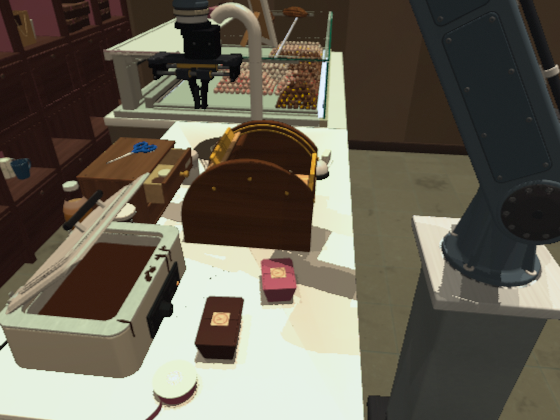

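```bash
python3 -m inch '[{"ax":0,"ay":0,"az":0,"dx":0,"dy":0,"dz":25,"gripper":0},{"ax":0,"ay":0,"az":0,"dx":0,"dy":0,"dz":30,"gripper":0},{"ax":0,"ay":0,"az":0,"dx":0,"dy":0,"dz":25,"gripper":0},{"ax":0,"ay":0,"az":0,"dx":0,"dy":0,"dz":12,"gripper":0},{"ax":0,"ay":0,"az":0,"dx":0,"dy":0,"dz":0,"gripper":0}]'
python3 -c "
from h import *
o=robot.get_obs();print(o['position'],o['ft_force'])
c=snap('scene','s18.png'); cv2.imwrite('pics/z18.png',cv2.resize(cv2.imread('pics/s18.png')[60:210,160:310],None,fx=4,fy=4))"; python3 tips.py s18.png; python3 lip.py s18.png
```

```text
time: 22.15
position: [0.6784, -0.0914, 0.1721]
tool_rot: [0.707, 0.707, -0.002, -0.003]
ft_force: [-0.4, 0.7, -0.7]
grip_width: 0.0004
[ 0.67843918 -0.09138325  0.17210326] [-0.44577498  0.65090492 -0.70150492]
s18.png side -1 200 tip z(tool) -0.0069 -0.0078 y [-0.0743 -0.0667 -0.0589] x [-0.0277 -0.0003  0.028 ]
s18.png side 1 83 tip z(tool) -0.0292 -0.031 y [0.0012 0.0041 0.008 ] x [0.0055 0.0076 0.0118]
s18.png 295 [119.3 119.8 120.4] [-0.166 -0.007]
```

View pics/z18.png

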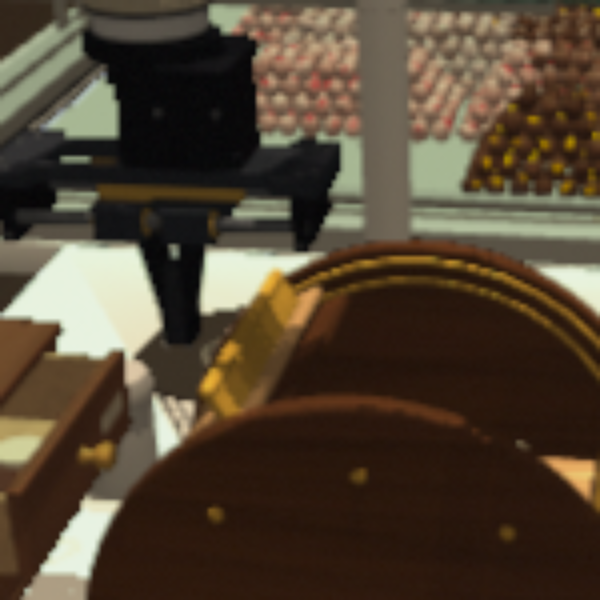

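Finger (zoom (180,330)) is behind the lip at (240,350). Pulling forward over the top.

```bash
python3 -m inch '[{"ax":0,"ay":0,"az":0,"dx":0,"dy":-10,"dz":0,"gripper":0},{"ax":0,"ay":0,"az":0,"dx":0,"dy":-10,"dz":0,"gripper":0},{"ax":0,"ay":0,"az":0,"dx":0,"dy":-10,"dz":-5,"gripper":0},{"ax":0,"ay":0,"az":0,"dx":0,"dy":-10,"dz":-5,"gripper":0},{"ax":0,"ay":0,"az":0,"dx":0,"dy":-10,"dz":-4,"gripper":0}]'
python3 -m inch '[{"ax":0,"ay":0,"az":0,"dx":0,"dy":-10,"dz":-3,"gripper":0},{"ax":0,"ay":0,"az":0,"dx":0,"dy":-10,"dz":-3,"gripper":0},{"ax":0,"ay":0,"az":0,"dx":0,"dy":-10,"dz":-2,"gripper":0},{"ax":0,"ay":0,"az":0,"dx":0,"dy":-10,"dz":-2,"gripper":0}]'
python3 -c "
from h import *
o=robot.get_obs();print(o['position'],o['ft_force'])
c=snap('scene','s19.png'); cv2.imwrite('pics/z19.png',cv2.resize(cv2.imread('pics/s19.png')[60:210,160:310],None,fx=4,fy=4))"; python3 lip.py s19.png
```

```text
time: 22.7
position: [0.6319, -0.0918, 0.1899]
tool_rot: [0.707, 0.707, 0.001, 0.002]
ft_force: [4.1, 0.7, 0.3]
grip_width: 0.0005
time: 23.1
position: [0.5921, -0.0924, 0.2005]
tool_rot: [0.707, 0.707, 0.001, 0.002]
ft_force: [3.7, 0.0, 3.8]
grip_width: 0.0006
[ 0.59205484 -0.09237575  0.20051782] [3.72901802 0.03021159 3.81569011]
s19.png 245 [97.6 98.  99.7] [-0.164 -0.007]
```

View pics/z19.png

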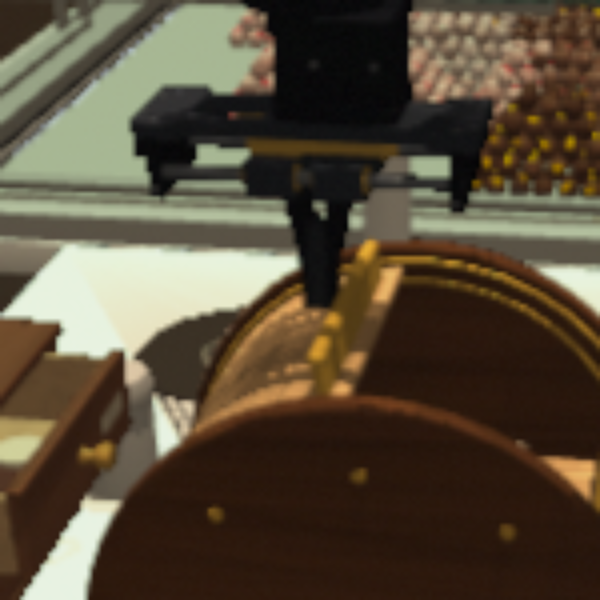

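```bash
python3 -m inch '[{"ax":0,"ay":0,"az":0,"dx":0,"dy":-9,"dz":3,"gripper":0},{"ax":0,"ay":0,"az":0,"dx":0,"dy":-9,"dz":1,"gripper":0},{"ax":0,"ay":0,"az":0,"dx":0,"dy":-9,"dz":0,"gripper":0},{"ax":0,"ay":0,"az":0,"dx":0,"dy":-10,"dz":0.5,"gripper":0},{"ax":0,"ay":0,"az":0,"dx":0,"dy":-10,"dz":0.5,"gripper":0},{"ax":0,"ay":0,"az":0,"dx":0,"dy":-10,"dz":1,"gripper":0}]'
python3 -c "
from h import *
o=robot.get_obs();print(o['position'],o['ft_force'])
c=snap('scene','s20.png'); cv2.imwrite('pics/z20.png',cv2.resize(cv2.imread('pics/s20.png')[60:210,190:340],None,fx=4,fy=4))"; python3 lip.py s20.png
```

```text
time: 23.75
position: [0.5322, -0.0916, 0.1915]
tool_rot: [0.707, 0.707, -0.001, -0.001]
ft_force: [2.9, 0.3, -1.9]
grip_width: 0.0004
[ 0.53218983 -0.09155304  0.191548  ] [ 2.85113966  0.25273044 -1.87579034]
s20.png 142 [78.1 79.2 80.6] [-0.166 -0.007]
```

View pics/z20.png

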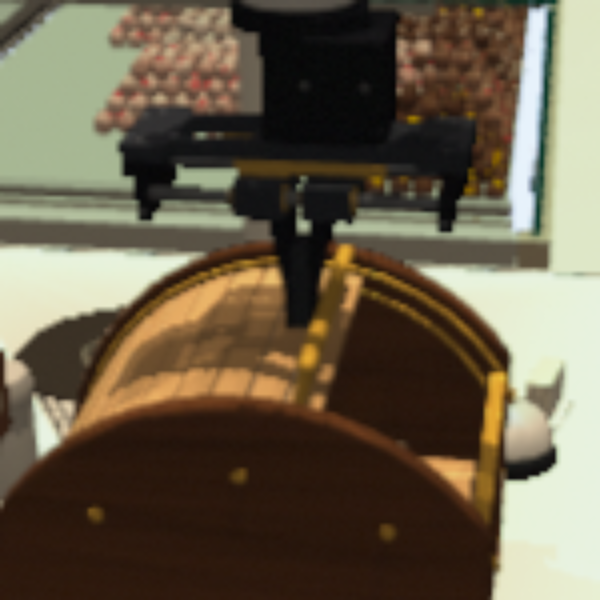

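```bash
python3 -m inch '[{"ax":0,"ay":0,"az":0,"dx":0,"dy":-9,"dz":0.5,"gripper":0},{"ax":0,"ay":0,"az":0,"dx":0,"dy":-9,"dz":1.5,"gripper":0},{"ax":0,"ay":0,"az":0,"dx":0,"dy":-9,"dz":2.5,"gripper":0},{"ax":0,"ay":0,"az":0,"dx":0,"dy":-8,"dz":3,"gripper":0},{"ax":0,"ay":0,"az":0,"dx":0,"dy":-8,"dz":3,"gripper":0},{"ax":0,"ay":0,"az":0,"dx":0,"dy":-6,"dz":3,"gripper":0}]'
python3 -c "
from h import *
o=robot.get_obs();print(o['position'],o['ft_force'])
c=snap('scene','s21.png'); cv2.imwrite('pics/z21.png',cv2.resize(cv2.imread('pics/s21.png')[60:210,190:340],None,fx=4,fy=4))"; python3 lip.py s21.png
```

```text
time: 24.4
position: [0.4834, -0.0916, 0.1785]
tool_rot: [0.707, 0.707, -0.001, -0.001]
ft_force: [0.6, -0.2, 0.1]
grip_width: 0.0006
[ 0.48340563 -0.09162707  0.17848911] [ 0.62437097 -0.24672848  0.11211081]
s21.png 168 [61.1 62.8 63.3] [-0.165 -0.007]
```

View pics/z21.png

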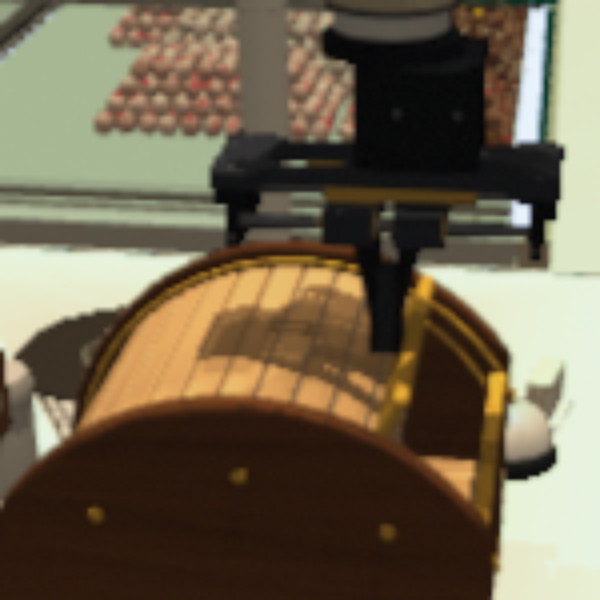

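Lip is at about 62° and coming away from the finger, so it should slide shut by itself. I'll lift clear and wait.

```bash
python3 -m inch '[{"ax":0,"ay":0,"az":0,"dx":0,"dy":3,"dz":-10,"gripper":0},{"ax":0,"ay":0,"az":0,"dx":0,"dy":0,"dz":-25,"gripper":0},{"ax":0,"ay":0,"az":0,"dx":0,"dy":0,"dz":-30,"gripper":0},{"ax":0,"ay":0,"az":0,"dx":0,"dy":0,"dz":-30,"gripper":0},{"ax":0,"ay":0,"az":0,"dx":0,"dy":0,"dz":0,"gripper":0},{"ax":0,"ay":0,"az":0,"dx":0,"dy":0,"dz":0,"gripper":0},{"ax":0,"ay":0,"az":0,"dx":0,"dy":0,"dz":0,"gripper":0},{"ax":0,"ay":0,"az":0,"dx":0,"dy":0,"dz":0,"gripper":0}]'
python3 -c "
from h import *
c=snap('scene','s22.png');snap('top','t22.png')"; python3 lip.py scene0.png s22.png t22.png
```

```text
time: 25.25
position: [0.4872, -0.0915, 0.2727]
tool_rot: [0.707, 0.707, -0.001, -0.002]
ft_force: [-0.0, 0.3, -0.6]
grip_width: 0.0006
scene0.png 250 [41.1 42.1 42.5] [-0.165 -0.011]
s22.png 252 [41.1 42.1 42.5] [-0.165 -0.007]
t22.png 989 [39.8 41.6 42.4] [-0.172 -0.014]
```

View pics/s22.png

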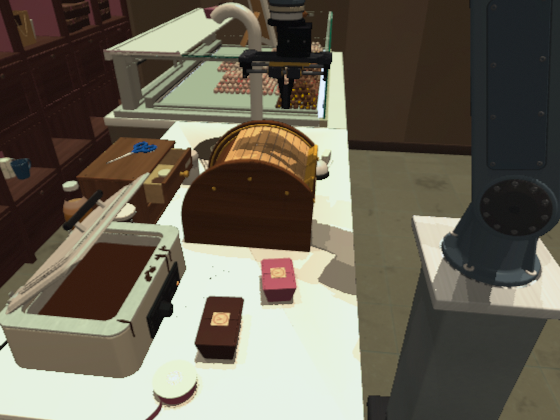

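```bash
python3 -m inch '[{"ax":0,"ay":0,"az":0,"dx":0,"dy":0,"dz":0,"gripper":0},{"ax":0,"ay":0,"az":0,"dx":0,"dy":0,"dz":0,"gripper":0}]'
python3 - <<'E'
from h import *
snap('scene','s23.png'); c=load('s23.png'); vv,uu=np.mgrid[0:420,0:560]; p=pts(c,uu,vv)
for n,(u,v) in {'burg':(278,275),'dark':(220,322)}.items():
    s=p[v,u]; m=(c['depth']>0)&(abs(p[...,2]-s[2])<.006)&(np.hypot(p[...,0]-s[0],p[...,1]-s[1])<.1)
    k,l=cv2.connectedComponents(m.astype(np.uint8)); m=l==l[v,u]; print(n,cv2.minAreaRect((p[m][:,:2]*1000).astype(np.float32)))
from lip import lip; lip('s23.png')
print(robot.hand_in())
E
```

```text
time: 25.55
position: [0.4878, -0.0918, 0.2735]
tool_rot: [0.707, 0.707, -0.001, -0.001]
ft_force: [0.8, 0.3, -0.7]
grip_width: 0.0003
burg ((474.0051574707031, 167.0939178466797), (66.66210174560547, 95.29690551757812), 11.314263343811035)
dark ((559.6019287109375, 307.13787841796875), (70.8563003540039, 114.24488067626953), 3.3717451095581055)
s23.png 252 [41.1 42.1 42.5] [-0.164 -0.01 ]
the job is handed in; nothing more can be done
None
```

The cream box is in the case with the shutter shut, and the job was handed in at about 25.6 s, inside the 72 s limit. I raised the shutter by its lip until it ran open by itself and lowered the box upright onto the case floor. I then pulled the lip forward until the shutter slid shut.

**Last checks**
- **Shutter:** the lip reads the same 42.1° median in the scene view as before I started, so it is fully shut.
- **Cream box:** after release it stood level on the floor at (0.507, −0.092), top at z = 0.1225. It has been out of sight since the shutter closed.
- **Other boxes:** the dark and burgundy boxes are within 1 mm of where they began.
- **Robot:** it ended well above the case, touching nothing.

**What disagreed or went wrong**
- **Fingertip offset:** the real fingertips sit about 30 mm short of the reported TCP along the tool axis. My first two pushes on the shutter passed over the lip without moving it. I measured the offset in the pictures and allowed for it afterwards.
- **Sideways force at the set-down:** it reached up to 8.5 N, with 7.3 N upward. About 6.6 N of it stayed after the fingers opened, so part of the gripper, probably the rail end, was lightly touching the case. This was well below 40 N and stopped when I lifted.

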